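Pack the spare motor, shut the case and clamp it

TASK

Pack the small spare motor from the mat into the free bay of the red case: stand it upright and centred on the yellow pad with its green terminal box pointing the way the pad's arrow points, set down gently and not dropped. Then close the grey lid fully, and after that swing the orange-handled clamp all the way down onto the lid. Leave the other stock on the mat and the packed transformer where they are.

Things in the scene. Friction and masses are not known exactly. Their poses are not given: they have to be found in the camera images.
- case: Red open case, fixed: 128 (x) by 252 (y) by 88 mm high, walls and floor 5 mm; a 6 mm divider, up to 79 mm, at y = 0 makes two bays, 118 mm square. Origin: centre of underside. Its -x side (front, roughly towards the robot) carries the clamp on a steel post 30 mm wide, 82 to 108 mm in front of the origin, 112 mm high; the lid hinges on the +x (back) top edge.
- lid (a joint): Hinge of the grey lid (plate 128 by 252 by 8 mm), rad: 0 = shut flat on the case, grows as it opens, 1.57 = upright, at most 1.95 (leaning back, away from the robot). Stiff hinge: it stays where it is left; a few newtons near the free edge move it.
- lid_hinge (a point): Middle of the lid's hinge line, 64 mm behind the case's origin and 88 mm up, on the underside of the lid; the axis runs along the case's y. Axes turn with the lid: -x points along the lid to its free edge, z out of its outer (upper, when shut) face.
- lid_edge (a point): Middle of the lid's free edge, on the outer face: 128 mm from the hinge line, 8 mm above the underside.
- clamp (a joint): Hinge of the hold-down clamp, rad: 0 = fully down with its pad on the shut lid, 1.57 = upright, at most 2.0 (leaning towards the robot). Stiff: it stays where it is left; a few newtons at the handle move it.
- clamp_hinge (a point): Pivot of the clamp, 94 mm in front of the case's origin (at x = -94 mm in its frame, y = 0), 104 mm up; the axis runs along the case's y. Axes turn with the clamp: x points along its arm, z out of its upper face.
- clamp_tip (a point): End of the clamp's arm, on its upper face: 85 mm along the arm from the pivot, 8 mm above the arm's centre line. The last 50 mm are an orange handle 24 mm wide and 14 mm thick.
- seat: Yellow pad 3 mm thick, fixed on the floor of the free bay (either of the two): disc 68 mm across with a tongue 30 mm wide reaching 50 mm from the centre, with a black arrow. Origin: centre of the disc's underside, 5 mm above the bench. The arrow points along its own -x.
- motor: Small upright motor, 72 mm high, 0.3 to 0.6 kg: aluminium foot flange 60 mm across, 8 mm thick; dark round body 50 mm across from 8 to 58 mm height; boss and steel shaft on top to 72 mm. A green terminal box 26 mm wide sticks out on its own -x side to 42 mm from the axis, from 19 to 49 mm height. Origin: centre of its underside; z along the shaft.
- motor_grip (a point): On the motor's axis, 42 mm above its underside: a height for gripping the round body (50 mm), with a finger on each side of the terminal box (along the motor's y).
- motor_terminal (a point): Middle of the terminal box's outer face, 42 mm out from the axis along the motor's -x, 34 mm up.
- transformer: Spare transformer already packed in the other bay: dark block 50 by 56 by 45 mm with a copper coil 40 mm across on top, 60 mm high in all. Origin: centre of its underside. To be left alone.
- mat: Black rubber mat 240 (x) by 250 (y) by 4 mm, fixed; the motor and three other things stand on it in any order, about 130 mm apart. Origin: centre of its underside.
- bin: Small red open bin with a few fixed bits in it, 80 (x) by 70 (y) by 45 mm. Origin: centre of its underside. Bystander.
- carton: Cardboard carton with a paper band, 62 by 62 by 58 mm. Origin: centre of its underside. Bystander.
- can: Can, blue with a white band and white top, 52 mm across, 82 mm high. Origin: centre of its underside. Bystander.
There are look-alikes about, which are no part of the job. What is shaped like the motor but purple is not meant.

How it is judged:
By the outcome, as a careful person would: the job done as asked, in the order asked, and still so for the second after the job is handed in, with the robot touching nothing.
It also fails if it takes over 64 s, if anything falls off the work surface, if the arm or the gripper's body presses on something with over 40 N, if the wrist force passes 120 N, or if a joint passes its speed limit or range.

ROBOT

A 6-joint arm with a two-finger parallel gripper is mounted at the origin on the work surface. World frame = base frame: x ahead of the robot, y to its left, z up, the work surface at z = 0. Lengths are in m, angles in rad, forces in N, time in s.
With the tool pointing down it reaches from about 0.35 to 0.85 m from the base axis. Payload 8.1 kg.
Tool frame: the origin (TCP) lies on the centre line of the jaws, within the pads' length; the fingertips stand robot.tips_ahead ahead of it and the grasp point (between the pads) lies 6 mm ahead of it (robot.tips_ahead is the distance from the TCP to the fingertips, in m); z points along the fingers, y is the line along which they close (so a half turn about z gives the same grasp; the last joint's range is limited). The gripper opens to 93 mm and grips with 3 to 60 N. Pads are 15 mm wide; open, the fingers measure 128 mm over their backs; the gripper's body (75 mm by 188 mm) begins 65 mm behind the grasp point.
Start: joints at [1.225, 0.13, 1.488, -0, 1.523, -0.085], TCP at [0.155, 0.58, 0.224] pointing down, gripper open.
Joint ranges: [-2.96, 2.96], [-0.89, 2.26], [0.02, 2.5], [-1.34, 4.48], [0, 2.73], [-2.66, 2.66]. Speed limits (rad/s): [2.39, 2.39, 2.79, 3.14, 3.14, 3.14].

INTERFACE

Orientations are given as a rotation vector (axis times angle).
In Python, from plant import robot gives the robot as it stands.
- The arm moves only by the tool apply_moves, never from a script. Its arguments are lists of equal length, an entry for each row: "delta_pos": the shift along the tool's x, y, z in cm, a list of three; "twist": the turn about the tool's z in rad. A call has 1 to 8 rows; each row shifts and turns the commanded pose from where the row before left it, along the tool's axes as they then stand; what a row does not reach is not made up. A row lasts 1/8 s, in which the tool goes at most 62.5 mm and 10.7 degrees, less where a joint would pass 70% of its speed; a pose out of reach is approached as far as the arm can. A call with a gripper value outside its range is refused whole. "gripper" is the finger opening in cm, from 0 to 9.3, set as the call begins (left out, the last holds). The fingers move at their own pace and stop on an object; "squeeze" is the grip in N (left out, the last holds). Time passes only in rows, so rows that do not move let the fingers close. It gives the time, the measured TCP pose, the force, the opening and the grip force at its end, in the units of the state.
- robot.read_state(): the state, without advancing time (a new reading comes with each control period).
- robot.read_camera(name): name is "scene" or "side" or "wrist"; returns a dict with "frame" (400x640x3 uint8, red, green, blue), "vertical_fov" (degrees; the focal length in pixels is half the picture's height over the tangent of half this angle, whatever the lens; pixels are square), "cx", "cy" (the principal point, pixels), "R" (3x3) and "t" (3): a world point X has camera coordinates R X + t. Camera axes: x right, y down, z forward; pixel columns grow to the right and rows downward; lengths in m; the calibration is good to about 2 mm. A picture is of the moment at which its call begins. There is no depth.
- robot.close_job(): hands the job in; it is judged then, once.
The state is a dict: "t": time; "q": joint angles; "dq": joint speeds; "joint_torque": joint torques, N m; "tool_pos": TCP position; "orientation": TCP orientation; "force": force on the tool from outside, world axes, zero at the start; "wrist_torque": the same for the moment, N m; "opening": finger opening in m; "gripper_force": force on a finger pad.
Only numpy, scipy, OpenCV 4.12 (cv2) and the standard library are available. Lean on these libraries where they do the work, as an engineer would, in place of code of your own. Each camera call takes 0.05 s, during which the arm holds its last target. There are 200 camera calls.

## Working session

There is one attempt and no reset: what is moved stays moved. The work goes in short steps, Python scripts to look and compute and a tool call to move; the robot and the scene stay as the last step left them, time stands still between calls to the robot, and variables do not carry over. Pictures are saved under pics/ and viewed, at most 10 in all, crops included, and the job is handed in when it is done.

Besides the shell and the picture viewer there is one more tool, called after ">>>" by a JSON object that holds its "op" and its "data". apply_moves: Moves the arm, as the interface text tells. Its arguments: {"type":"object","properties":{"delta_pos":{"type":"array"},"twist":{"type":"array"},"gripper":{"type":"number"},"squeeze":{"type":"number"}},"required":["delta_pos","twist"]}

```bash
ls; mkdir -p pics; cat > h.py <<'E'
import numpy as np, cv2
from scipy.spatial.transform import Rotation as Ro
from plant import robot
def cam(n):
    c=robot.read_camera(n); f=c['frame'].shape[0]/2/np.tan(np.radians(c['vertical_fov'])/2)
    c['K']=np.array([[f,0,c['cx']],[0,f,c['cy']],[0,0,1]]); c['R']=np.array(c['R']); c['t']=np.array(c['t']); return c
def save(c,p,box=None,s=1):
    im=c['frame'][...,::-1]
    if box: im=im[box[1]:box[3],box[0]:box[2]]
    cv2.imwrite(p,cv2.resize(im,None,fx=s,fy=s,interpolation=cv2.INTER_CUBIC))
def ray(c,u,v,z):
    d=c['R'].T@np.linalg.inv(c['K'])@[u,v,1]; o=-c['R'].T@c['t']; return o+d*(z-o[2])/d[2]
def proj(c,X):
    p=(c['R']@np.atleast_2d(X).T).T+c['t']; p=p@c['K'].T; return p[:,:2]/p[:,2:]
E
python3 - <<'E'
from h import *
import pickle
s=robot.read_state();print(s, robot.tips_ahead)
C={n:cam(n) for n in('scene','side','wrist')}
pickle.dump(C,open('c0.pkl','wb'))
for n in C: print(n,C[n]['K'][0],-C[n]['R'].T@C[n]['t'],C[n]['R'][2])
save(C['scene'],'pics/scene0.png',None,1.25);save(C['side'],'pics/side0.png',None,1.25)
print({k:v for k,v in C['scene'].items() if k not in('frame',)}.keys())
E
```

```text
pics
{'t': 0.0, 'q': array([ 1.22460211e+00,  1.31174065e-01,  1.48926734e+00, -2.84446662e-05,
        1.52297415e+00, -8.53863683e-02]), 'dq': array([-0.00037643,  0.00027458,  0.00105064, -0.00188032,  0.00014335,
       -0.00144517]), 'joint_torque': array([-1.16245898e-03, -5.59836924e+01, -4.91764820e+01,  7.66250677e-02,
        3.49931500e-02, -2.02361502e-04]), 'tool_pos': array([0.15451002, 0.57919467, 0.22258628]), 'orientation': array([-4.08466426e-01, -3.11455836e+00,  2.80623520e-03]), 'force': array([-0.22575535, -0.53732533,  0.12707971]), 'wrist_torque': array([ 0.0837132 ,  0.0033056 , -0.05340141]), 'gripper_force': 0.0, 'opening': 0.09320539326443221} 0.025
scene [444.85081489   0.         311.2856519 ] [1.21188618 0.11656594 0.94891119] [-0.57307292 -0.12645408 -0.80968932]
side [401.89316124   0.         322.53921578] [ 0.41213495 -0.637211    0.73493281] [ 0.19062598  0.68768587 -0.70053542]
wrist [290.54860127   0.         318.8653317 ] [0.07621795 0.60004288 0.3833591 ] [ 0.28136202 -0.07622609 -0.95656939]
dict_keys(['vertical_fov', 'cx', 'cy', 'R', 't', 'K'])
```

View pics/scene0.png

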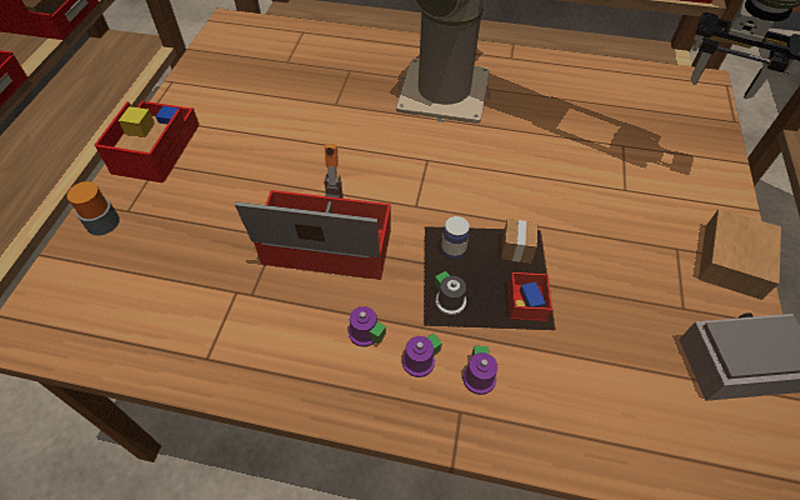

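View pics/side0.png

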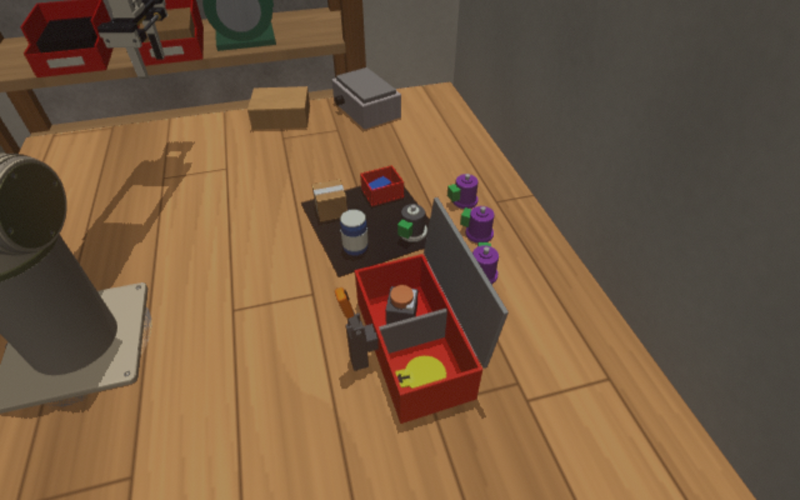

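The motor is on the mat at about (450,295) in the scene picture, with its green box up-left at (441,278). The case is at about (320,235) and its free bay, with the yellow pad, is on the -y side (side picture, (422,372)). The lid is up and the clamp leans back. Next I'll zoom in to measure.

```bash
python3 - <<'E'
from h import *
import pickle
C=pickle.load(open('c0.pkl','rb'))
def crop(c,x0,y0,x1,y1,s): 
    return cv2.resize(c['frame'][y0:y1,x0:x1,::-1],None,fx=s,fy=s,interpolation=cv2.INTER_CUBIC)
a=crop(C['side'],260,135,420,345,2.8)   # 448x588
b=crop(C['scene'],330,205,400,260,5)     # 350x275
d=crop(C['side'],305,150,355,205,5.5)     # 275x302
im=np.zeros((600,800,3),np.uint8)
im[:a.shape[0],:a.shape[1]]=a; im[:b.shape[0],449:449+b.shape[1]]=b; im[280:280+d.shape[0],449:449+d.shape[1]]=d
cv2.imwrite('pics/z1.png',im)
e=crop(C['scene'],180,105,330,230,5); cv2.imwrite('pics/z2.png',cv2.resize(e,(750,600)) if e.shape[0]>600 else e)
E
```

```text
(no output)
```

View pics/z1.png

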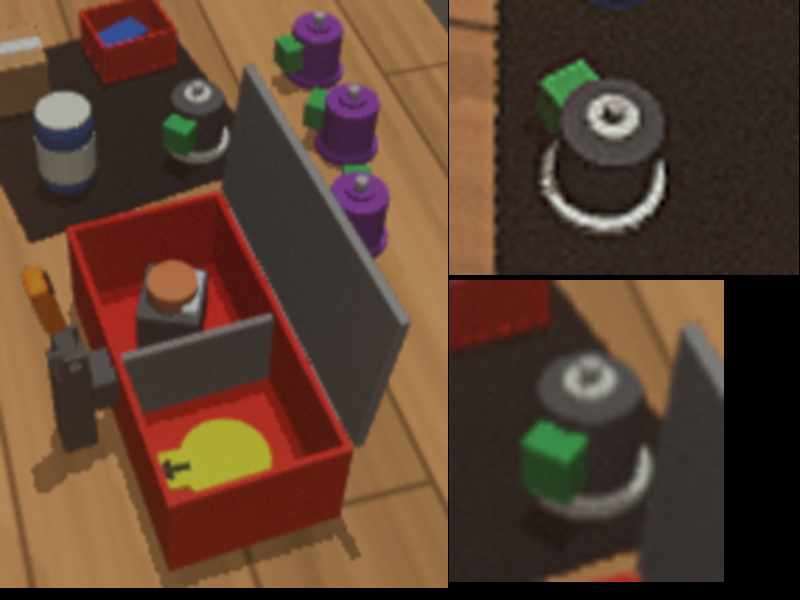

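View pics/z2.png

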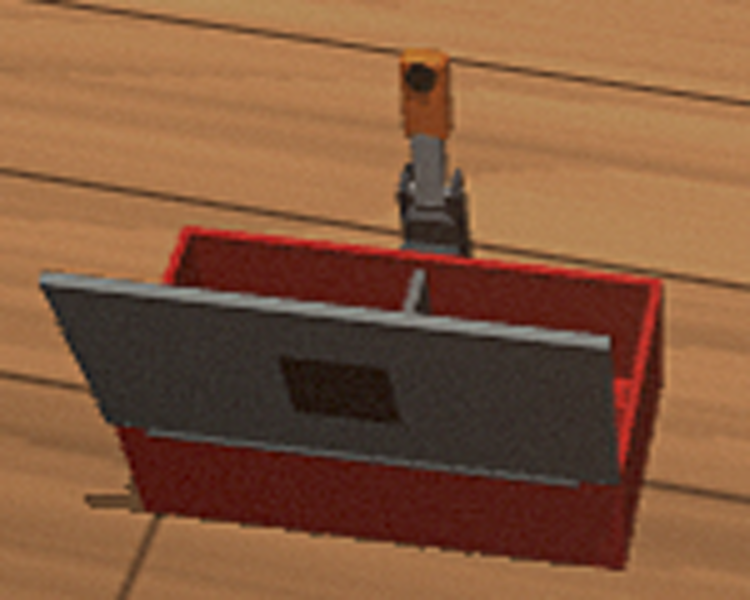

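Read-offs, in zoom pixels:
- **Case, z1 (side view):** rim corners at (70,228), (222,193), (350,450) and (163,505).
- **Case, z2 (scene view):** rim corners at (188,229) and (661,281), lid edge from (42,278) to (608,345), clamp tip at about (425,50).
- **Motor, z1:** shaft top at (613,117) in the scene crop and (589,372) in the side crop.
- **Pad:** disc centre at about (227,455), with the arrow pointing towards the case's front.

```bash
cat > fit.py <<'E'
from h import *
import pickle
from scipy.optimize import least_squares
C=pickle.load(open('c0.pkl','rb'))
def zp(p,x0,y0,s,ox=0,oy=0): return [x0+(p[0]-ox+.5)/s-.5, y0+(p[1]-oy+.5)/s-.5]
A=lambda *p: zp(p,260,135,2.8); B=lambda *p: zp(p,330,205,5,449,0); D=lambda *p: zp(p,305,150,5.5,449,280); E=lambda *p: zp(p,180,105,5)
obs=[('side',(-64,126,88),A(70,228)),('side',(64,126,88),A(222,193)),('side',(64,-126,88),A(350,450)),('side',(-64,-126,88),A(163,505)),('side',(-64,-126,0),A(172,568)),('side',(64,-126,0),A(340,516)),
('scene',(-64,-126,88),E(188,229)),('scene',(-64,126,88),E(661,281)),('scene',(64,-126,0),E(147,513)),('scene',(64,126,0),E(622,569))]
lid=[('side',1,A(246,66)),('side',-1,A(408,321)),('scene',-1,E(41,276)),('scene',1,E(609,340))]
def T(p,X): 
    c,s=np.cos(p[2]),np.sin(p[2]); X=np.array(X)/1000; return np.array([p[0]+c*X[0]-s*X[1],p[1]+s*X[0]+c*X[1],X[2]])
def lidpt(th,r,y,h): # r along lid toward free edge, h out of outer face
    return (64-r*np.cos(th)+h*np.sin(th), y, 88+r*np.sin(th)+h*np.cos(th))
def clpt(th,r,y,h): return (-94+r*np.cos(th)-h*np.sin(th), y, 104+r*np.sin(th)+h*np.cos(th))
def res(p): return np.concatenate([proj(C[n],T(p,X))[0]-o for n,X,o in obs])
if __name__=='__main__':
    r=least_squares(res,[.5,0,0]); p=r.x; print('case',p,np.round(r.fun.reshape(-1,2),1).tolist())
    f=lambda th: np.concatenate([proj(C[n],T(p,lidpt(th[0],128,126*y,4)))[0]-o for n,y,o in lid])
    l=least_squares(f,[1.6]); print('lid',l.x,np.round(l.fun,1))
    cl=[('side',A(36,269)),('scene',E(425,52))]
    f=lambda th: np.concatenate([proj(C[n],T(p,clpt(th[0],85,0,0)))[0]-o for n,o in cl])
    l=least_squares(f,[1.8]); print('clamp',l.x,np.round(l.fun,1))
    mo=[('scene',76,B(613,116)),('side',76,D(589,371)),('scene',62,B(613,122)),('side',62,D(590,388))]
    f=lambda m: np.concatenate([proj(C[n],[m[0],m[1],z/1000])[0]-o for n,z,o in mo])
    m=least_squares(f,[.6,.2]); print('motor',m.x,np.round(m.fun,1))
    for n,q in (('side',A(227,455)),):print('pad',ray(C[n],*q,.008))
    q=ray(C['side'],*A(164,468),.008);print('arrow tip',q, 'case frame pad', T([0,0,-p[2]],1000*(ray(C['side'],*A(227,455),.008)-[p[0],p[1],0])))
    M={};
    for n in('scene','side'):
        im=C[n]['frame'].astype(int); g=(im[...,1]>im[...,0]*1.4)&(im[...,1]>im[...,2]*1.3)&(im[...,1]>40)
        uv=proj(C[n],[*m.x,.045])[0]; Y,X=np.mgrid[:400,:640]; g&=(abs(X-uv[0])<22)&(abs(Y-uv[1])<22); M[n]=g;print(n,g.sum())
    def hull(n,P):
        k=8;h=cv2.convexHull((k*(proj(C[n],P)+.5)).astype(np.int32)); im=np.zeros((400*k,640*k),np.uint8);cv2.fillConvexPoly(im,h,1);return im
    a=np.arange(0,6.28,.2);cyl=np.array([[m.x[0]+.025*np.cos(t),m.x[1]+.025*np.sin(t),z] for t in a for z in(.012,.062)])
    best=[]
    cy=hull('scene',cyl)
    for y in np.arange(-3.14,3.14,.06):
        c,s=np.cos(y),np.sin(y);P=np.array([[m.x[0]+c*x-s*w,m.x[1]+s*x+c*w,z] for x in(-.042,-.02) for w in(-.013,.013) for z in(.023,.053)])
        sc=0
        for n in M:
            hh=hull(n,P)
            if n=='scene': hh=hh*(1-cy)
            hm=cv2.resize(hh*255,(640,400),interpolation=cv2.INTER_AREA)/255.
            sc+=np.minimum(hm,M[n]).sum()/np.maximum(hm,M[n]).sum()
        best.append((sc,y))
    print('yaw',sorted(best)[-5:])
E
python3 fit.py
```

```text
case [ 0.55812765 -0.16237846  0.05559566] [[-2.0, -0.1], [-1.3, -0.9], [0.3, 0.2], [0.8, 0.9], [-2.1, 1.6], [-1.0, 0.5], [-0.7, 0.3], [0.5, 1.3], [-0.4, 2.8], [0.5, 4.3]]
lid [1.67826111] [-0.1 -1.  -1.8  1.1 -0.2  0.8  0.2  1.9]
clamp [1.72949265] [ 0.4  2.4 -0.4  0.9]
motor [0.64244496 0.11259268] [ 0.2 -2.2  1.1 -1.5 -0.4 -0.2  0.8 -0.4]
pad [ 0.56683358 -0.2203207   0.008     ]
arrow tip [ 0.51950563 -0.21841333  0.008     ] case frame pad [ 0.0054728  -0.05833648  0.008     ]
scene 54
side 139
yaw [(np.float64(1.282271270442406), np.float64(0.5200000000000031)), (np.float64(1.2877448517048178), np.float64(0.7600000000000033)), (np.float64(1.3547101576175997), np.float64(0.5800000000000032)), (np.float64(1.3630612277272627), np.float64(0.7000000000000033)), (np.float64(1.377583637320046), np.float64(0.6400000000000032))]
```

```bash
sed -i "s/E=lambda \*p: zp(p,180,105,5)/E=lambda *p: zp((p[0],p[1]*625\/600),180,105,5)/" fit.py; python3 fit.py
```

```text
case [ 0.56062871 -0.1616245   0.04919315] [[-0.7, -0.8], [0.0, -1.3], [1.1, -0.1], [1.6, 0.1], [-1.5, 0.8], [-0.2, 0.2], [-0.5, -1.1], [0.7, -0.0], [-0.5, -0.9], [0.4, 0.6]]
lid [1.67846731] [ 1.4 -1.3 -0.9  0.8 -0.4 -0.9 -0.   0.3]
clamp [1.75567093] [0.4 2.  0.1 0.8]
motor [0.64244496 0.11259268] [ 0.2 -2.2  1.1 -1.5 -0.4 -0.2  0.8 -0.4]
pad [ 0.56683358 -0.2203207   0.008     ]
arrow tip [ 0.51950563 -0.21841333  0.008     ] case frame pad [ 0.00331108 -0.05893031  0.008     ]
scene 54
side 139
yaw [(np.float64(1.282271270442406), np.float64(0.5200000000000031)), (np.float64(1.2877448517048178), np.float64(0.7600000000000033)), (np.float64(1.3547101576175997), np.float64(0.5800000000000032)), (np.float64(1.3630612277272627), np.float64(0.7000000000000033)), (np.float64(1.377583637320046), np.float64(0.6400000000000032))]
```

```bash
cat > go.py <<'E'
import sys
from h import *
def pose():
    s=robot.read_state(); R=Ro.from_rotvec(s['orientation']).as_matrix(); return s,R
def plan(x,y,z,yaw,n,start=None):
    s,R=pose(); p=s['tool_pos']; a=np.arctan2(-R[0,1],R[1,1]) # yaw of tool y vs world y
    d=(yaw-a+np.pi/2)%np.pi-np.pi/2
    tw=-d/n; step=(np.array([x,y,z])-p)/n; rows=[]
    for i in range(n):
        rows.append([float(v) for v in np.round(100*(R@Ro.from_euler('z',tw*i).as_matrix()).T@step,1)])
    print('from',np.round(p,4),'yaw',round(a,3),'tilt z',np.round(R[:,2],3),'\ntwist/row',round(tw,3),'rows',rows)
if __name__=='__main__': v=list(map(float,sys.argv[1:])); plan(*v[:4],int(v[4]))
E
python3 go.py .642 .1126 .205 .64 16
```

```text
from [0.1545 0.5793 0.2228] yaw -0.261 tilt z [-0.001 -0.001 -1.   ] 
twist/row -0.056 rows [[-3.7, -2.0, 0.1], [-3.6, -2.2, 0.1], [-3.4, -2.4, 0.1], [-3.3, -2.6, 0.1], [-3.1, -2.8, 0.1], [-3.0, -3.0, 0.1], [-2.8, -3.1, 0.1], [-2.6, -3.3, 0.1], [-2.4, -3.4, 0.1], [-2.2, -3.6, 0.1], [-2.0, -3.7, 0.1], [-1.8, -3.8, 0.1], [-1.6, -3.9, 0.1], [-1.4, -4.0, 0.1], [-1.2, -4.1, 0.1], [-0.9, -4.1, 0.1]]
```

>>> {"op": "apply_moves", "data": {"delta_pos": [[-3.7,-2.0,0.1],[-3.6,-2.2,0.1],[-3.4,-2.4,0.1],[-3.3,-2.6,0.1],[-3.1,-2.8,0.1],[-3.0,-3.0,0.1],[-2.8,-3.1,0.1],[-2.6,-3.3,0.1]], "twist": [-0.056,-0.056,-0.056,-0.056,-0.056,-0.056,-0.056,-0.056], "gripper": 9.3, "squeeze": 25}}

```text
t: 1.15
tool_pos: [0.3982, 0.3465, 0.2154]
orientation: [0.297, -3.127, 0.0]
force: [0.7, 0.9, -0.1]
opening: 0.0927
gripper_force: 0.0
```

>>> {"op": "apply_moves", "data": {"delta_pos": [[-2.4,-3.4,0.1],[-2.2,-3.6,0.1],[-2.0,-3.7,0.1],[-1.8,-3.8,0.1],[-1.6,-3.9,0.1],[-1.4,-4.0,0.1],[-1.2,-4.1,0.1],[-0.9,-4.1,0.1]], "twist": [-0.056,-0.056,-0.056,-0.056,-0.056,-0.056,-0.056,-0.056]}}

```text
t: 2.15
tool_pos: [0.6398, 0.1114, 0.2072]
orientation: [0.983, -2.983, -0.0]
force: [0.0, 0.0, -0.2]
opening: 0.0931
gripper_force: 0.0
```

```bash
python3 go.py .642 .1126 .205 .64 1; python3 - <<'E'
from h import *
import pickle
c=cam('wrist'); pickle.dump(c,open('w1.pkl','wb')); save(c,'pics/w1.png',None,1.25); print(proj(c,[[.642,.1126,.076],[.642,.1126,.062]]), robot.read_state()['dq'])
E
```

```text
from [0.6398 0.1114 0.2072] yaw 0.637 tilt z [-0.001  0.    -1.   ] 
twist/row -0.003 rows [[-0.2, -0.0, 0.2]]
[[318.90295538 196.66262286]
 [318.89931903 193.12022359]] [ 3.63591355e-02 -3.47641427e-02  5.02636476e-02 -6.47089069e-05
 -1.17832313e-02  1.55675219e-01]
```

View pics/w1.png

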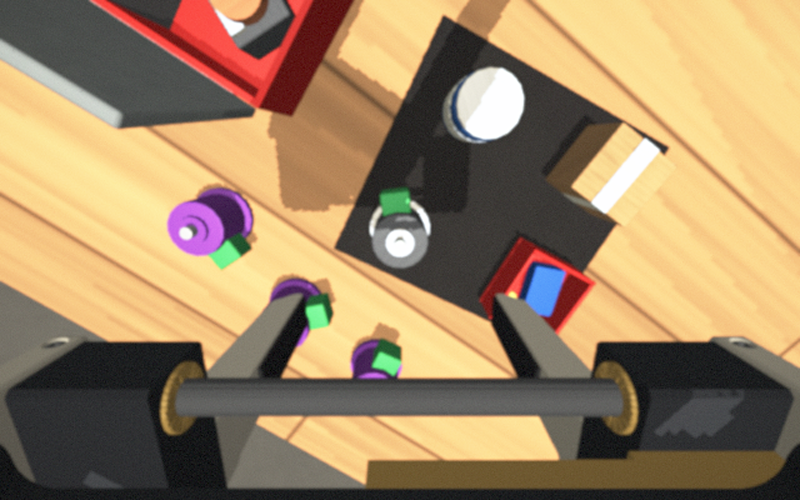

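The motor is seen from above with its shaft at (400,242) and its green box straight up at (396,201). The fingers straddle it. I'll fit the yaw from the green mask.

```bash
python3 - <<'E'
from h import *
import pickle
c=pickle.load(open('w1.pkl','rb'))
print('shaft',ray(c,400/1.25,242/1.25,.076),'body top',ray(c,400/1.25,240.5/1.25,.062))
im=c['frame'].astype(int); g=(im[...,1]>im[...,0]*1.4)&(im[...,1]>im[...,2]*1.3)&(im[...,1]>40)
Y,X=np.mgrid[:400,:640]; g&=(abs(X-317)<20)&(abs(Y-161)<18); print(g.sum(),X[g].mean()*1.25,Y[g].mean()*1.25)
k=8
def hull(P):
    h=cv2.convexHull((k*(proj(c,P)+.5)).astype(np.int32)); im=np.zeros((400*k,640*k),np.uint8);cv2.fillConvexPoly(im,h,1);return im
a=np.arange(0,6.28,.1)
from scipy.optimize import minimize
def cost(v):
    x0,y0,y=v[0],v[1],v[2]
    cc,s=np.cos(y),np.sin(y);P=np.array([[x0+cc*x-s*w,y0+s*x+cc*w,z] for x in(-.042,-.02) for w in(-.013,.013) for z in(.023,.053)])
    cyl=np.array([[x0+.025*np.cos(t),y0+.025*np.sin(t),z] for t in a for z in(.012,.062)])
    hm=cv2.resize(hull(P)*(1-hull(cyl))*255,(640,400),interpolation=cv2.INTER_AREA)/255.
    return 1-np.minimum(hm,g).sum()/np.maximum(hm,g).sum()
s=ray(c,400/1.25,242/1.25,.076)
r=minimize(cost,[s[0],s[1],.64],method='Nelder-Mead',options=dict(initial_simplex=[[s[0],s[1],.64],[s[0]+.004,s[1],.64],[s[0],s[1]+.004,.64],[s[0],s[1],.75]],maxfev=80)); print(r.x,r.fun)
for y in np.arange(.4,.9,.05): print(round(y,2),round(cost([s[0],s[1],y]),3),end=' ')
E
```

```text
shaft [0.63865379 0.11154168 0.076     ] body top [0.64063172 0.11307934 0.062     ]
518 394.86486486486484 200.4391891891892
[0.63502266 0.11963639 1.02119535] 0.3519475505264251
0.4 0.803 0.45 0.776 0.5 0.745 0.55 0.707 0.6 0.667 0.65 0.623 0.7 0.573 0.75 0.523 0.8 0.518 0.85 0.559
```

```bash
python3 - <<'E'
from h import *
import pickle
c=pickle.load(open('w1.pkl','rb'))
x0,y0=.6396,.1123
for y in (.5,.64,.8):
    cc,s=np.cos(y),np.sin(y)
    P=[[x0+cc*x-s*w,y0+s*x+cc*w,z] for x,w,z in [(-.042,-.013,.053),(-.042,.013,.053),(-.025,-.013,.053),(-.025,.013,.053),(-.042,0,.053),(0,0,.004)]]
    print(y,np.round(1.25*proj(c,P),0).tolist())
im=c['frame'].astype(int); g=(im[...,1]>im[...,0]*1.4)&(im[...,1]>im[...,2]*1.3)&(im[...,1]>40)
Y,X=np.mgrid[:400,:640]; g&=(abs(X-317)<20)&(abs(Y-161)<18)
for r in range(145,180,2): print(r,''.join('#' if v else '.' for v in g[r,297:340]))
E
```

```text
0.5 [[392.0, 188.0], [422.0, 192.0], [389.0, 207.0], [419.0, 211.0], [407.0, 190.0], [400.0, 224.0]]
0.64 [[385.0, 189.0], [415.0, 189.0], [385.0, 209.0], [415.0, 209.0], [400.0, 189.0], [400.0, 224.0]]
0.8 [[377.0, 192.0], [407.0, 187.0], [381.0, 212.0], [410.0, 207.0], [392.0, 190.0], [400.0, 224.0]]
145 ...........................................
147 ...........................................
149 ........................#####..............
151 ..........####################.............
153 .......########################............
155 ......##########################...........
157 ......##########################...........
159 ......##########################...........
161 ......#########################............
163 .......########################............
165 ........#######################............
167 .........#######################...........
169 .........########################..........
171 .........########..........................
173 .........##................................
175 ...........................................
177 ...........................................
179 ...........................................
```

```bash
python3 - <<'E'
from h import *
import pickle
from scipy.optimize import minimize
c=pickle.load(open('w1.pkl','rb'))
im=c['frame'].astype(int); g=(im[...,1]>im[...,0]*1.3)&(im[...,1]>im[...,2]*1.2)&(im[...,1]>30)
Y,X=np.mgrid[:400,:640]; g&=(abs(X-317)<20)&(abs(Y-161)<18); k=8
def cost(v,fixed=None):
    x0,y0,y=v; cc,s=np.cos(y),np.sin(y);P=np.array([[x0+cc*x-s*w,y0+s*x+cc*w,z] for x,z in((-.042,.023),(-.042,.053),(-.0225,.053)) for w in(-.013,.013)])
    h=cv2.convexHull((k*(proj(c,P)+.5)).astype(np.int32)); m=np.zeros((400*k,640*k),np.uint8);cv2.fillConvexPoly(m,h,255)
    hm=cv2.resize(m,(640,400),interpolation=cv2.INTER_AREA)/255.
    return 1-np.minimum(hm,g).sum()/np.maximum(hm,g).sum()
s=[.6396,.1123]
for x in ([.6387,.1115],s,[.6406,.1131]): print([(round(y,2),round(cost([*x,y]),3)) for y in np.arange(.6,.95,.05)])
r=minimize(cost,[*s,.75],method='Nelder-Mead',options=dict(initial_simplex=[[*s,.75],[s[0]+.004,s[1],.75],[s[0],s[1]+.004,.75],[*s,.85]],maxfev=80)); print(r.x,r.fun)
E
```

```text
[(np.float64(0.6), np.float64(0.468)), (np.float64(0.65), np.float64(0.406)), (np.float64(0.7), np.float64(0.333)), (np.float64(0.75), np.float64(0.259)), (np.float64(0.8), np.float64(0.252)), (np.float64(0.85), np.float64(0.313)), (np.float64(0.9), np.float64(0.383))]
[(np.float64(0.6), np.float64(0.425)), (np.float64(0.65), np.float64(0.345)), (np.float64(0.7), np.float64(0.267)), (np.float64(0.75), np.float64(0.186)), (np.float64(0.8), np.float64(0.176)), (np.float64(0.85), np.float64(0.252)), (np.float64(0.9), np.float64(0.329))]
[(np.float64(0.6), np.float64(0.386)), (np.float64(0.65), np.float64(0.3)), (np.float64(0.7), np.float64(0.201)), (np.float64(0.75), np.float64(0.101)), (np.float64(0.8), np.float64(0.108)), (np.float64(0.85), np.float64(0.205)), (np.float64(0.9), np.float64(0.297))]
[0.64098288 0.11316062 0.76568571] 0.08614510931607011
```

```bash
python3 go.py .641 .113 .052 .766 6
```

```text
from [0.6423 0.1072 0.2066] yaw 0.637 tilt z [ 0.001 -0.002 -1.   ] 
twist/row -0.021 rows [[-0.0, 0.1, 2.6], [-0.0, 0.1, 2.6], [-0.0, 0.1, 2.6], [-0.0, 0.1, 2.6], [-0.1, 0.1, 2.6], [-0.1, 0.1, 2.6]]
```

>>> {"op": "apply_moves", "data": {"delta_pos": [[0,0.1,2.6],[0,0.1,2.6],[0,0.1,2.6],[0,0.1,2.6],[-0.1,0.1,2.5],[-0.1,0.1,1.5],[0,0,0]], "twist": [-0.02,-0.02,-0.02,-0.02,-0.02,-0.03,0]}}

```text
t: 3.08
tool_pos: [0.6356, 0.1186, 0.0621]
orientation: [1.173, -2.912, -0.001]
force: [0.2, 0.3, 0.9]
opening: 0.0928
gripper_force: 0.0
```

```bash
python3 go.py .641 .113 .052 .766 1
```

```text
from [0.6356 0.1186 0.0621] yaw 0.766 tilt z [-0.003 -0.    -1.   ] 
twist/row -0.0 rows [[-0.0, -0.8, 1.0]]
```

>>> {"op": "apply_moves", "data": {"delta_pos": [[0,-0.7,0.5],[0,0,0.5],[0,0,0],[0,0,0]], "twist": [0,0,0,0]}}

```text
t: 3.58
tool_pos: [0.6418, 0.1135, 0.0539]
orientation: [-1.173, 2.914, -0.0]
force: [-0.5, -0.2, -1.1]
opening: 0.0935
gripper_force: 0.0
```

```bash
python3 go.py .641 .113 .052 .766 1
```

```text
from [0.6418 0.1135 0.0539] yaw 0.765 tilt z [ 0.  0. -1.] 
twist/row -0.001 rows [[0.1, 0.0, 0.2]]
```

Within 1 mm, so I'll close on it.

>>> {"op": "apply_moves", "data": {"delta_pos": [[0.1,0,0.2],[0,0,0],[0,0,0],[0,0,0],[0,0,0],[0,0,0]], "twist": [0,0,0,0,0,0], "gripper": 4, "squeeze": 30}}

```text
t: 4.32
tool_pos: [0.641, 0.1128, 0.0517]
orientation: [-1.173, 2.914, 0.0]
force: [-0.4, 0.3, 0.7]
opening: 0.0494
gripper_force: 30.0
```

>>> {"op": "apply_moves", "data": {"delta_pos": [[0,0,-1],[0,0,-3],[0,0,-4],[0,0,-4],[0,0,-4],[0,0,0]], "twist": [0,0,0,0,0,0]}}

```text
t: 5.08
tool_pos: [0.6433, 0.113, 0.2168]
orientation: [-1.17, 2.907, -0.004]
force: [0.3, 0.3, -3.2]
opening: 0.0492
gripper_force: 30.0
```

```bash
python3 go.py .555 -.08 .215 .03 8
```

```text
from [0.6433 0.113  0.2168] yaw 0.765 tilt z [ 0.008  0.001 -1.   ] 
twist/row 0.092 rows [[2.5, -1.0, 0.0], [2.4, -1.2, 0.0], [2.2, -1.4, 0.0], [2.1, -1.6, 0.0], [2.0, -1.8, 0.0], [1.8, -2.0, 0.0], [1.6, -2.1, 0.0], [1.4, -2.3, 0.0]]
```

>>> {"op": "apply_moves", "data": {"delta_pos": [[2.5,-1.0,0.0],[2.4,-1.2,0.0],[2.2,-1.4,0.0],[2.1,-1.6,0.0],[2.0,-1.8,0.0],[1.8,-2.0,0.0],[1.6,-2.1,0.0],[1.4,-2.3,0.0]], "twist": [0.092,0.092,0.092,0.092,0.092,0.092,0.092,0.092]}}

```text
t: 6.08
tool_pos: [0.5503, -0.0816, 0.2092]
orientation: [0.041, -3.138, -0.001]
force: [-1.1, -0.1, -3.9]
opening: 0.0496
gripper_force: 30.0
```

>>> {"op": "apply_moves", "data": {"delta_pos": [[0,0,0],[0,0,0],[0,0,0],[0,0,0]], "twist": [0,0,0,0]}}

```text
t: 6.58
tool_pos: [0.552, -0.0805, 0.2114]
orientation: [0.048, -3.141, -0.0]
force: [-0.3, -0.1, -3.4]
opening: 0.0499
gripper_force: 30.0
```

```bash
python3 go.py .555 -.08 .215 .03 1; python3 - <<'E'
from h import *
import pickle
c=cam('wrist'); pickle.dump(c,open('w2.pkl','wb')); save(c,'pics/w2.png',None,1.25)
E
```

```text
from [ 0.552  -0.0805  0.2114] yaw 0.031 tilt z [-0.  0. -1.] 
twist/row 0.001 rows [[-0.3, 0.0, -0.4]]
```

View pics/w2.png

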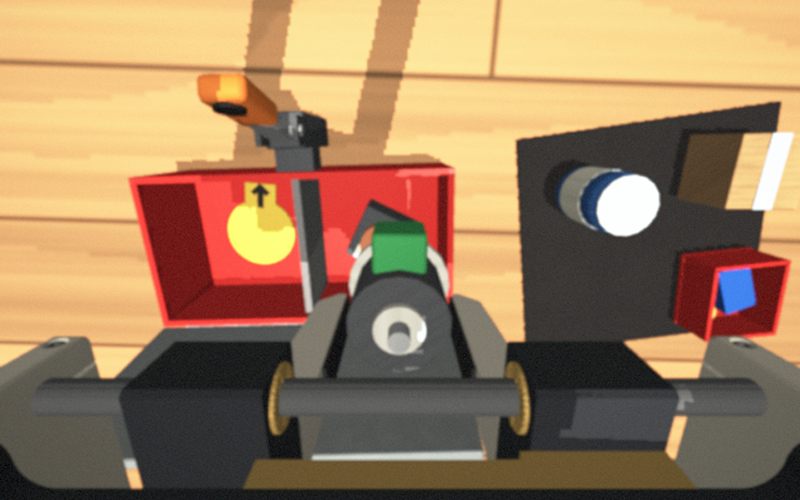

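The pad is fully visible: disc centre at about (262,232), tongue and arrow straight up (the case's front) at (261,193). The motor is held square, with its green box at (400,248). Next I'll fit the pad and the motor's yaw in the hand.

```bash
python3 - <<'E'
from h import *
import pickle
from scipy.optimize import minimize
c=pickle.load(open('w2.pkl','rb')); im=c['frame'].astype(int); k=8
r,g,b=im[...,0],im[...,1],im[...,2]; Y,X=np.mgrid[:400,:640]
ye=((r>60)&(g>.65*r)&(b<.5*r)&(X>170)&(X<242)&(Y>140)&(Y<220)).astype(np.uint8)
ye=cv2.morphologyEx(ye,cv2.MORPH_CLOSE,np.ones((3,3)))
cn=max(cv2.findContours(ye,0,2)[0],key=cv2.contourArea); m=np.zeros_like(ye);cv2.drawContours(m,[cn],-1,1,-1); print(m.sum())
for q in range(142,216,4): print(q,''.join('#' if v else '.' for v in m[q,170:242]))
a=np.linspace(0,2*np.pi,80)
def render(polys):
    h=np.zeros((400*k,640*k),np.uint8)
    for P in polys: cv2.fillPoly(h,[(k*(proj(c,P)+.5)).astype(np.int32)],255)
    return cv2.resize(h,(640,400),interpolation=cv2.INTER_AREA)/255.
iou=lambda h,m:1-np.minimum(h,m).sum()/np.maximum(h,m).sum()
def W(v,L,z): 
    c0,s=np.cos(v[2]),np.sin(v[2]); return [[v[0]+c0*x-s*w,v[1]+s*x+c0*w,z] for x,w in L]
def cost(v): return iou(render([W(v,[(.034*np.cos(t),.034*np.sin(t)) for t in a],.008),W(v,[(0,-.015),(-.05,-.015),(-.05,.015),(0,.015)],.008)]),m)
def nm(f,x): return minimize(f,x,method='Nelder-Mead',options=dict(initial_simplex=[x]+[np.add(x,d) for d in np.diag([.005,.005,.1])],maxfev=120))
R=nm(cost,[.564,-.22,.0]); print('seat',R.x,R.fun)
gm=((g>r*1.3)&(g>b*1.2)&(g>30)&(abs(X-320)<30)&(abs(Y-198)<28)).astype(int)
s=robot.read_state()
zb=s['tool_pos'][2]-.048
def cg(v):
    P=np.array(sum([W(v,[(x,-.013),(x,.013)],z) for x,z in((-.042,zb+.019),(-.042,zb+.049),(-.0225,zb+.049))],[]))
    h=np.zeros((400*k,640*k),np.uint8);cv2.fillConvexPoly(h,cv2.convexHull((k*(proj(c,P)+.5)).astype(np.int32)),255)
    return iou(cv2.resize(h,(640,400),interpolation=cv2.INTER_AREA)/255.,gm)
G=nm(cg,[s['tool_pos'][0],s['tool_pos'][1],.03]); print('motor in hand',G.x,G.fun,gm.sum(),s['tool_pos'])
E
```

```text
2563
142 ........................................................................
146 ..........................########......................................
150 ..........................#########################.....................
154 ..........................#########################.....................
158 ..........................#########################.....................
162 .........................##########################.....................
166 ..................#####################################.................
170 ...............############################################.............
174 .............#################################################..........
178 ............####################################################........
182 ............######################################################......
186 ............######################################################......
190 .............#####################################################......
194 ...............###################################################......
198 .................###############################################........
202 ....................##########################################..........
206 .........................#################################..............
210 ..................................################......................
214 ........................................................................
seat [ 0.56553786 -0.22258655 -0.06538198] 0.03743833025780874
motor in hand [ 0.55304749 -0.07996388  0.05763585] 0.09905649048084164 1788 [ 0.55203398 -0.08054548  0.21150568]
```

```bash
python3 go.py .565 -.2228 .211 -.085 5
```

```text
from [ 0.552  -0.0805  0.2115] yaw 0.03 tilt z [-0.  0. -1.] 
twist/row 0.023 rows [[-0.2, -2.9, 0.0], [-0.2, -2.8, 0.0], [-0.3, -2.8, 0.0], [-0.4, -2.8, 0.0], [-0.4, -2.8, 0.0]]
```

>>> {"op": "apply_moves", "data": {"delta_pos": [[-0.2,-2.9,0.0],[-0.2,-2.8,0.0],[-0.3,-2.8,0.0],[-0.4,-2.8,0.0],[-0.4,-2.8,0.0],[0,0,0],[0,0,0],[0,0,0]], "twist": [0.023,0.023,0.023,0.023,0.023,0,0,0]}}

```text
t: 7.62
tool_pos: [0.5647, -0.2215, 0.2117]
orientation: [-0.133, -3.139, -0.0]
force: [0.2, -0.7, -3.8]
opening: 0.0494
gripper_force: 30.0
```

```bash
python3 go.py .565 -.2228 .0557 -.085 5
```

```text
from [ 0.5647 -0.2215  0.2117] yaw -0.085 tilt z [ 0.  0. -1.] 
twist/row 0.0 rows [[-0.0, -0.0, 3.1], [-0.0, -0.0, 3.1], [-0.0, -0.0, 3.1], [-0.0, -0.0, 3.1], [-0.0, -0.0, 3.1]]
```

>>> {"op": "apply_moves", "data": {"delta_pos": [[0,-0.1,3],[0,0,3.5],[0,0,3.5],[0,0,2.5],[0,0,1.3],[0,0,0.7],[0,0,0],[0,0,0]], "twist": [0,0,0,0,0,0,0,0]}}

```text
t: 8.62
tool_pos: [0.5653, -0.2238, 0.068]
orientation: [0.135, 3.137, -0.001]
force: [-0.8, 0.1, -2.7]
opening: 0.0496
gripper_force: 30.0
```

>>> {"op": "apply_moves", "data": {"delta_pos": [[0,0.1,0.4],[0,0,0.3],[0,0,0.2],[0,0,0.1],[0,0,0],[0,0,0]], "twist": [0,0,0,0,0,0]}}

```text
t: 9.38
tool_pos: [0.5646, -0.2225, 0.0568]
orientation: [0.135, 3.139, -0.0]
force: [0.1, -0.0, -3.8]
opening: 0.0495
gripper_force: 30.0
```

>>> {"op": "apply_moves", "data": {"delta_pos": [[0,0,0.1],[0,0,0],[0,0,0]], "twist": [0,0,0]}}

```text
t: 9.75
tool_pos: [0.5646, -0.2225, 0.0557]
orientation: [0.135, 3.139, -0.0]
force: [0.6, 0.0, -2.8]
opening: 0.0493
gripper_force: 30.0
```

>>> {"op": "apply_moves", "data": {"delta_pos": [[0,0,0.1],[0,0,0],[0,0,0]], "twist": [0,0,0]}}

```text
t: 10.12
tool_pos: [0.5647, -0.2225, 0.0557]
orientation: [0.135, 3.138, -0.0]
force: [-4.2, 1.8, 5.6]
opening: 0.0495
gripper_force: 30.0
```

Contact, at +5.6 N. I'll release slowly, opening only as far as the bay allows.

>>> {"op": "apply_moves", "data": {"delta_pos": [[0,0,-0.05],[0,0,0],[0,0,0],[0,0,0]], "twist": [0,0,0,0], "gripper": 6.2}}

```text
t: 10.62
tool_pos: [0.5645, -0.2224, 0.055]
orientation: [-0.135, -3.139, -0.0]
force: [-0.1, -0.4, 0.0]
opening: 0.062
gripper_force: 0.0
```

>>> {"op": "apply_moves", "data": {"delta_pos": [[0,0,-1],[0,0,-2],[0,0,-3],[0,0,-4],[0,0,-4],[0,0,-1.5],[0,0,0],[0,0,0]], "twist": [0,0,0,0,0,0,0,0]}}

```text
t: 11.62
tool_pos: [0.5637, -0.222, 0.2082]
orientation: [-0.135, -3.136, -0.002]
force: [-0.9, 0.2, -0.4]
opening: 0.062
gripper_force: 0.0
```

```bash
python3 - <<'E'
from h import *
import pickle
c=cam('wrist'); pickle.dump(c,open('w3.pkl','wb')); save(c,'pics/w3.png',None,1.25); save(cam('side'),'pics/s3.png',(260,135,420,345),2.8)
print(robot.read_state()['tool_pos'],1.25*proj(c,[[.5655,-.2226,.080],[.5655,-.2226,.066]]))
E
```

```text
[ 0.56351448 -0.22197487  0.20781916] [[398.26299151 246.04690854]
 [398.25796914 241.59872121]]
```

View pics/w3.png

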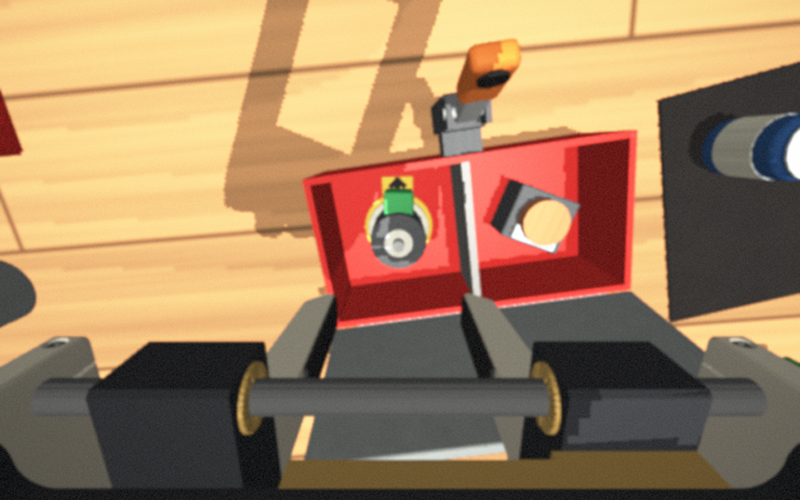

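The motor stands upright at (398,240), its green box at (398,201) under the arrow tip, with the yellow ring even on both sides. I'll check the fit numerically and plan the lid.

```bash
python3 - <<'E'
from h import *
import pickle
from scipy.optimize import minimize,least_squares
from fit import T,lidpt,clpt
c=pickle.load(open('w3.pkl','rb')); im=c['frame'].astype(int); k=8
r,g,b=im[...,0],im[...,1],im[...,2]; Y,X=np.mgrid[:400,:640]
gm=((g>r*1.3)&(g>b*1.2)&(g>30)&(abs(X-319)<22)&(abs(Y-161)<20)).astype(int)
def cg(v):
    c0,s=np.cos(v[2]),np.sin(v[2]);P=np.array([[v[0]+c0*x-s*w,v[1]+s*x+c0*w,.008+z] for x,z in((-.042,.019),(-.042,.049),(-.0225,.049)) for w in(-.013,.013)])
    h=np.zeros((400*k,640*k),np.uint8);cv2.fillConvexPoly(h,cv2.convexHull((k*(proj(c,P)+.5)).astype(np.int32)),255)
    h=cv2.resize(h,(640,400),interpolation=cv2.INTER_AREA)/255.
    return 1-np.minimum(h,gm).sum()/np.maximum(h,gm).sum()
for x in ([.565,-.2225,-.06],[.563,-.221,0.]):
  R=minimize(cg,x,method='Nelder-Mead',options=dict(initial_simplex=[x]+[np.add(x,d) for d in np.diag([.005,.005,.1])],maxfev=120)); print(R.x,R.fun)
# case refit from this picture (rim corners), px/1.25
o=[((-64,-126,88),(304,180)),((-64,126,88),(637,131)),((64,126,88),(632,291)),((64,-126,88),(338,328))]
f=lambda p: np.concatenate([proj(c,T(p,X))[0]-np.array(q)/1.25 for X,q in o])
l=least_squares(f,[.56,-.16,.05]); print('case',l.x,np.round(l.fun,1)); p=l.x
cl=least_squares(lambda th: proj(c,T(p,clpt(th[0],85,0,0)))[0]-np.array((497,48))/1.25,[1.75]); print('clamp',cl.x,cl.fun)
E
```

```text
[ 0.56643427 -0.22251015 -0.0698094 ] 0.13798700090085392
[ 0.56613159 -0.22174136 -0.03761982] 0.14413938753959854
case [ 0.56175061 -0.16046745  0.05871152] [-0.4  0.4  1.8 -0.2  0.1 -0.5 -1.7  0.9]
clamp [1.8228631] [ 1.28941312 -0.16353049]
```

Placed to within about 1 mm. Next I'll go up and over, behind the lid, with the fingers closed.

```bash
cat > cf.py <<'E'
import sys
from h import *
from go import plan
P=[.561,-.161,.054]
def w(x,y): c,s=np.cos(P[2]),np.sin(P[2]); return P[0]+c*x-s*y,P[1]+s*x+c*y
if __name__=='__main__':
    x,y,z,n=map(float,sys.argv[1:5]); plan(*w(x/1000,y/1000),z/1000,P[2],int(n))
E
python3 cf.py 125 0 300 6
python3 - <<'E'
import numpy as np
th=np.linspace(1.68,0,15); x=64-112*np.cos(th)+8*np.sin(th)+7.5; z=88+112*np.sin(th)+8*np.cos(th)+25
print(np.round(np.c_[th,x,z],1).tolist()); print(np.round(np.c_[-np.diff(x),-np.diff(z)]/10,1).tolist())
E
```

```text
from [ 0.5635 -0.222   0.2078] yaw -0.086 tilt z [-0.003  0.002 -1.   ] 
twist/row -0.023 rows [[-1.9, 1.3, -1.5], [-2.0, 1.3, -1.5], [-2.0, 1.2, -1.5], [-2.0, 1.2, -1.5], [-2.0, 1.1, -1.5], [-2.1, 1.1, -1.5]]
[[1.7, 91.7, 223.5], [1.6, 78.3, 225.1], [1.4, 64.8, 225.1], [1.3, 51.5, 223.5], [1.2, 38.4, 220.3], [1.1, 25.8, 215.5], [1.0, 13.8, 209.3], [0.8, 2.7, 201.7], [0.7, -7.4, 192.9], [0.6, -16.4, 182.8], [0.5, -24.1, 171.8], [0.4, -30.5, 159.9], [0.2, -35.4, 147.4], [0.1, -38.7, 134.4], [0.0, -40.5, 121.0]]
[[1.3, -0.2], [1.3, -0.0], [1.3, 0.2], [1.3, 0.3], [1.3, 0.5], [1.2, 0.6], [1.1, 0.8], [1.0, 0.9], [0.9, 1.0], [0.8, 1.1], [0.6, 1.2], [0.5, 1.3], [0.3, 1.3], [0.2, 1.3]]
```

>>> {"op": "apply_moves", "data": {"delta_pos": [[0,0,-4.5],[0,0,-4.7],[-2.9,1.9,0],[-3.0,1.8,0],[-3.0,1.8,0],[-3.1,1.7,0],[0,0,0],[0,0,0]], "twist": [0,0,-0.035,-0.035,-0.035,-0.035,0,0], "gripper": 0}}

```text
t: 12.72
tool_pos: [0.6863, -0.1546, 0.3007]
orientation: [0.085, -3.138, -0.0]
force: [-1.1, -0.0, -0.7]
opening: 0.0007
gripper_force: 0.0
```

```bash
python3 cf.py 110 0 222 1
```

```text
from [ 0.6863 -0.1546  0.3007] yaw 0.054 tilt z [-0.002  0.    -1.   ] 
twist/row -0.0 rows [[1.5, 0.0, 7.9]]
```

>>> {"op": "apply_moves", "data": {"delta_pos": [[0,0,3],[0,0,3],[0,0,1.8],[0,0,0],[1.0,0,0],[1.0,0,0],[1.0,0,0],[0,0,0]], "twist": [0,0,0,0,0,0,0,0]}}

```text
t: 13.72
tool_pos: [0.6564, -0.1562, 0.225]
orientation: [-0.085, 3.14, -0.001]
force: [-0.8, -0.4, 0.1]
opening: 0.0005
gripper_force: 0.0
```

```bash
python3 cf.py 92 0 223 1
```

```text
from [ 0.6564 -0.1562  0.225 ] yaw 0.054 tilt z [ 0.001 -0.    -1.   ] 
twist/row -0.0 rows [[0.4, 0.0, 0.2]]
```

>>> {"op": "apply_moves", "data": {"delta_pos": [[1.0,0,0],[1.3,0,0],[1.4,0,0.2],[1.4,0,0.3],[1.3,0,0.5],[1.2,0,0.6],[0,0,0]], "twist": [0,0,0,0,0,0,0]}}

```text
t: 14.6
tool_pos: [0.5801, -0.1601, 0.2077]
orientation: [0.085, -3.139, -0.001]
force: [0.3, 0.0, 0.1]
opening: 0.0007
gripper_force: 0.0
```

```bash
python3 cf.py 13.8 0 209.3 1; python3 -c "
from h import *
print(robot.read_state()['force'])
save(cam('side'),'pics/s4.png',(220,100,480,345),2.2)"
```

```text
from [ 0.5801 -0.1601  0.2077] yaw 0.054 tilt z [-0.001  0.    -1.   ] 
twist/row -0.0 rows [[0.5, 0.0, -0.2]]
[0.3447009  0.04848678 0.06821943]
```

View pics/s4.png

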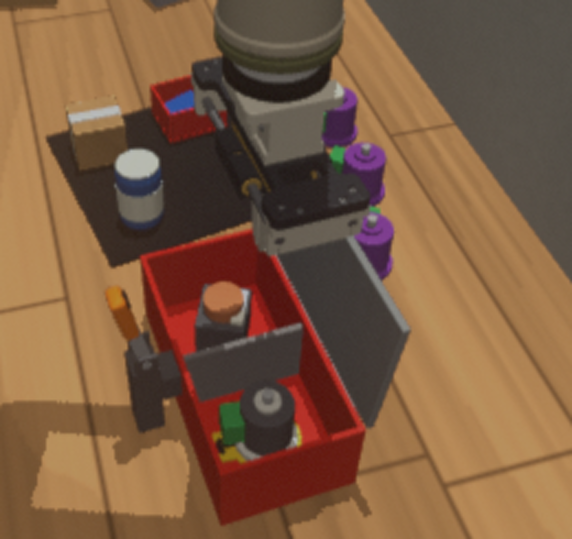

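The lid looks unmoved: its -y corner is still at (408,326). There's also no contact force, so I'll check where the fingers really are.

```bash
python3 - <<'E'
from h import *
from fit import T,lidpt
import pickle
c=cam('side'); s=robot.read_state(); tp=s['tool_pos']; print(tp,s['q'])
f=lambda P:np.round((proj(c,P)-[220,100])*2.2,0).tolist()
print('tcp',f(tp),'tip',f(tp-[0,0,.025]),'body bottom',f(tp+[0,0,.059]))
p=[.561,-.161,.054]
for th in(1.1,1.4,1.68,1.8,1.95): print(th,f([T(p,lidpt(th,128,y,h)) for y in(-126,126) for h in(0,8)]))
print('hinge',f([T(p,lidpt(1,0,y,0)) for y in(-126,126)]))
w=cam('wrist'); save(w,'pics/w5.png',None,1.25)
E
```

```text
[ 0.5811964  -0.16018605  0.20844952] [-3.54005757e-01  1.44639822e-01  1.50032767e+00  6.23940860e-05
  1.49616124e+00 -1.97890169e+00]
tcp [[269.0, 237.0]] tip [[268.0, 258.0]] body bottom [[271.0, 185.0]]
1.1 [[310.0, 366.0], [320.0, 360.0], [206.0, 152.0], [213.0, 147.0]]
1.4 [[358.0, 343.0], [368.0, 339.0], [243.0, 134.0], [251.0, 131.0]]
1.68 [[402.0, 330.0], [412.0, 328.0], [279.0, 125.0], [287.0, 124.0]]
1.8 [[420.0, 327.0], [429.0, 326.0], [294.0, 124.0], [302.0, 124.0]]
1.95 [[440.0, 325.0], [449.0, 325.0], [312.0, 125.0], [319.0, 126.0]]
hinge [[365.0, 428.0], [261.0, 225.0]]
```

View pics/w5.png

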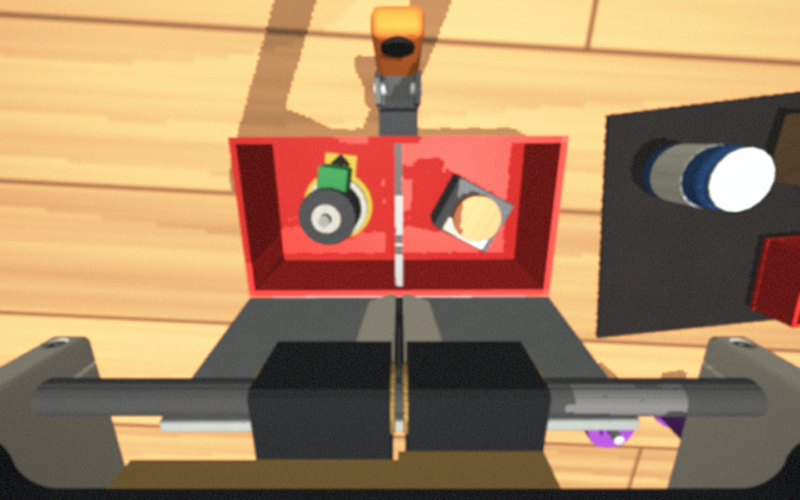

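```bash
python3 - <<'E'
from h import *
from fit import *
w3=pickle.load(open('w3.pkl','rb')); w=cam('wrist'); tp=robot.read_state()['tool_pos']
p=[.561,-.161,.054]
for th in(1.5,1.68,1.8,1.95):
  for n,c in(('w3',w3),('w5',w)): print(th,n,np.round(1.25*proj(c,[T(p,lidpt(th,128,y,h)) for y in(-126,126) for h in(0,8)])).tolist())
print('tip',1.25*proj(w,tp-[0,0,.025]))
P=[C[n]['K']@np.c_[C[n]['R'],C[n]['t']] for n in('side','scene')]
for a,b in((A(408,321),E(41,276)),(A(246,66),E(609,340))):
    X=cv2.triangulatePoints(P[0],P[1],np.array(a),np.array(b)).ravel(); print(X[:3]/X[3])
E
```

```text
1.5 w3 [[290.0, 433.0], [293.0, 446.0], [791.0, 375.0], [790.0, 389.0]]
1.5 w5 [[146.0, 384.0], [149.0, 398.0], [653.0, 384.0], [651.0, 398.0]]
1.68 w3 [[300.0, 467.0], [304.0, 477.0], [783.0, 413.0], [778.0, 424.0]]
1.68 w5 [[156.0, 421.0], [160.0, 432.0], [643.0, 422.0], [639.0, 433.0]]
1.8 w3 [[307.0, 484.0], [311.0, 491.0], [773.0, 433.0], [767.0, 442.0]]
1.8 w5 [[164.0, 441.0], [169.0, 449.0], [635.0, 441.0], [630.0, 450.0]]
1.95 w3 [[316.0, 499.0], [320.0, 504.0], [758.0, 451.0], [751.0, 457.0]]
1.95 w5 [[177.0, 459.0], [182.0, 464.0], [622.0, 459.0], [617.0, 465.0]]
tip [[399.1902242  294.08286359]]
[ 0.65050257 -0.28192611  0.21443314]
[ 0.63307305 -0.03231562  0.21231666]
```

The fit confirms the lid is still at about 1.68 and the fingers are now in front of it. They passed over its edge. I'll go back over and catch it about 45 mm below the edge, watching the force.

>>> {"op": "apply_moves", "data": {"delta_pos": [[0,0,-5],[0,0,-5],[-3.5,0,0],[-3.5,0,0],[-3.5,0,0],[0,0,0],[0,0,3],[0,0,3]], "twist": [0,0,0,0,0,0,0,0]}}

```text
t: 15.8
tool_pos: [0.686, -0.1546, 0.2485]
orientation: [-0.085, 3.139, -0.001]
force: [0.2, -0.7, -0.4]
opening: 0.0005
gripper_force: 0.0
```

>>> {"op": "apply_moves", "data": {"delta_pos": [[0,0,3],[0,0,2],[0,0,0],[0,0,0]], "twist": [0,0,0,0]}}

```text
t: 16.3
tool_pos: [0.6865, -0.1547, 0.2]
orientation: [-0.085, 3.138, -0.001]
force: [-0.5, 0.2, 0.0]
opening: 0.0003
gripper_force: 0.0
```

>>> {"op": "apply_moves", "data": {"delta_pos": [[1,0,0],[1,0,0],[1,0,0],[1,0,0]], "twist": [0,0,0,0]}}

```text
t: 16.8
tool_pos: [0.6459, -0.1568, 0.199]
orientation: [-0.085, 3.138, -0.001]
force: [2.8, 0.1, 1.7]
opening: 0.0003
gripper_force: 1.3
```

```bash
python3 cf.py 92 0 195 1;python3 - <<'E'
from h import *
c=cam('side'); save(c,'pics/s6.png',(220,60,480,305),2.2)
E
```

```text
from [ 0.6459 -0.1568  0.199 ] yaw 0.054 tilt z [ 0.002 -0.    -1.   ] 
twist/row 0.0 rows [[-0.7, 0.0, 0.4]]
```

View pics/s6.png

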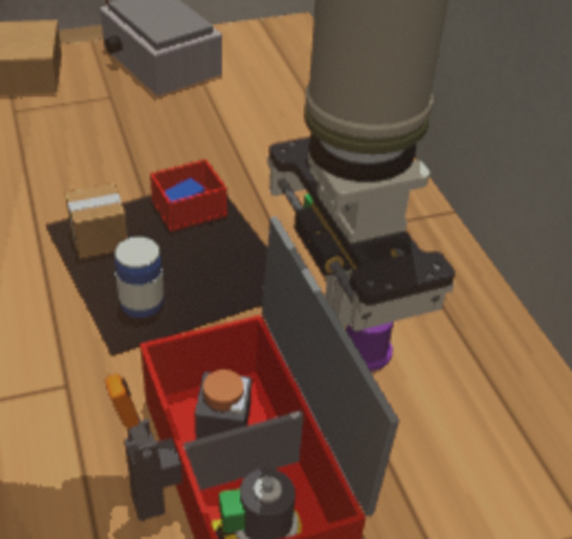

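Contact now: the finger pushes the lid from behind (force x 2.8 N) and the lid has begun to move (corner at (396,420)). I'll follow the arc at r = 88 mm.

```bash
cat > arc.py <<'E'
import sys,numpy as np
r,h,t0,t1,n,w=map(float,sys.argv[1:])
th=np.linspace(t0,t1,int(n)+1); x=64-r*np.cos(th)+h*np.sin(th)+w; z=88+r*np.sin(th)+h*np.cos(th)+25
print(np.round(np.c_[th,x,z],2).tolist()); print(np.round(np.c_[-np.diff(x),-np.diff(z)]/10,1).tolist())
E
python3 arc.py 88 8 1.63 0 15 7.5
```

```text
[[1.63, 84.69, 200.37], [1.52, 75.14, 201.29], [1.41, 65.54, 201.16], [1.3, 56.02, 200.0], [1.2, 46.67, 197.8], [1.09, 37.62, 194.61], [0.98, 28.97, 190.46], [0.87, 20.82, 185.39], [0.76, 13.27, 179.46], [0.65, 6.41, 172.76], [0.54, 0.31, 165.34], [0.43, -4.95, 157.31], [0.33, -9.3, 148.76], [0.22, -12.7, 139.79], [0.11, -15.11, 130.5], [0.0, -16.5, 121.0]]
[[1.0, -0.1], [1.0, 0.0], [1.0, 0.1], [0.9, 0.2], [0.9, 0.3], [0.9, 0.4], [0.8, 0.5], [0.8, 0.6], [0.7, 0.7], [0.6, 0.7], [0.5, 0.8], [0.4, 0.9], [0.3, 0.9], [0.2, 0.9], [0.1, 0.9]]
```

>>> {"op": "apply_moves", "data": {"delta_pos": [[1.0,0,0],[1.0,0,0],[1.0,0,0.1],[0.9,0,0.2]], "twist": [0,0,0,0]}}

```text
t: 17.35
tool_pos: [0.6063, -0.1589, 0.1951]
orientation: [-0.085, 3.14, -0.0]
force: [1.6, 0.0, 2.5]
opening: 0.0009
gripper_force: 1.3
```

>>> {"op": "apply_moves", "data": {"delta_pos": [[0.9,0,0.3],[0.9,0,0.4],[0.8,0,0.5]], "twist": [0,0,0]}}

```text
t: 17.73
tool_pos: [0.5803, -0.1602, 0.1828]
orientation: [0.085, -3.14, -0.0]
force: [1.4, -0.2, 3.2]
opening: 0.0001
gripper_force: 1.1
```

```bash
python3 cf.py 20.8 0 185.4 1
```

```text
from [ 0.5803 -0.1602  0.1828] yaw 0.054 tilt z [-0.  0. -1.] 
twist/row 0.0 rows [[-0.1, 0.0, -0.3]]
```

Contact is steady at about 3 N, so I'll carry on.

>>> {"op": "apply_moves", "data": {"delta_pos": [[0.8,0,0.6],[0.7,0,0.7],[0.6,0,0.7],[0.5,0,0.8],[0.4,0,0.8]], "twist": [0,0,0,0,0]}}

```text
t: 18.35
tool_pos: [0.5506, -0.1618, 0.1464]
orientation: [0.085, -3.14, -0.0]
force: [-0.7, -0.4, 1.8]
opening: 0.0004
gripper_force: 0.9
```

```bash
python3 cf.py -16.5 0 121 3
```

```text
from [ 0.5506 -0.1618  0.1464] yaw 0.054 tilt z [-0.  0. -1.] 
twist/row 0.0 rows [[0.2, 0.0, 0.8], [0.2, 0.0, 0.8], [0.2, 0.0, 0.8]]
```

>>> {"op": "apply_moves", "data": {"delta_pos": [[0.3,0,0.8],[0.2,0,0.8],[0.2,0,0.8],[0,0,0]], "twist": [0,0,0,0]}}

```text
t: 18.85
tool_pos: [0.5434, -0.1619, 0.1219]
orientation: [0.085, -3.139, -0.001]
force: [-0.6, -0.4, -0.4]
opening: 0.0007
gripper_force: 0.0
```

>>> {"op": "apply_moves", "data": {"delta_pos": [[0,0,0.2],[0,0,0]], "twist": [0,0]}}

```text
t: 19.1
tool_pos: [0.5443, -0.1622, 0.1212]
orientation: [-0.085, 3.14, -0.0]
force: [0.1, 0.1, 0.2]
opening: 0.0004
gripper_force: 0.0
```

>>> {"op": "apply_moves", "data": {"delta_pos": [[0,0,0.2],[0,0,0.1],[0,0,0]], "twist": [0,0,0]}}

```text
t: 19.48
tool_pos: [0.5441, -0.1622, 0.1181]
orientation: [0.085, -3.14, 0.0]
force: [-1.1, -0.6, 0.4]
opening: 0.0003
gripper_force: 0.4
```

>>> {"op": "apply_moves", "data": {"delta_pos": [[0,0,0.2],[0,0,0]], "twist": [0,0]}}

```text
t: 19.73
tool_pos: [0.5441, -0.1622, 0.116]
orientation: [0.085, -3.14, 0.0]
force: [-0.1, -0.3, 0.0]
opening: 0.0008
gripper_force: 0.2
```

>>> {"op": "apply_moves", "data": {"delta_pos": [[0,0,0.2],[0,0,0.2],[0,0,0.1],[0,0,0]], "twist": [0,0,0,0]}}

```text
t: 20.23
tool_pos: [0.544, -0.1621, 0.1109]
orientation: [0.085, -3.14, -0.0]
force: [0.2, 0.2, 0.0]
opening: 0.0001
gripper_force: 0.0
```

```bash
python3 - <<'E'
from h import *
from fit import T,lidpt
p=[.561,-.161,.054]
c=cam('side'); cv2.imwrite('pics/n1.png',c['frame'][...,::-1])
im=c['frame'].astype(int)
for th in (0,.05,.1,.2,.3): print(th,np.round(proj(c,[T(p,lidpt(th,128,y,h)) for y in(-126,126) for h in(0,8)]),1).tolist())
# profile down the image through lid's -y edge near the front and across front edge
r,g,b=im[...,0],im[...,1],im[...,2]
red=(r>1.8*g); grey=(abs(r-g)<15)&(abs(g-b)<15)
q=proj(c,T(p,(-64,-126,96)))[0].astype(int);print(q)
for v in range(q[1]-40,q[1]+24,2): print(v,''.join('R' if red[v,u] else 'g' if grey[v,u] else '.' for u in range(290,400,1)))
E
```

```text
0 [[320.0, 314.8], [319.9, 312.5], [283.9, 215.3], [283.6, 212.8]]
0.05 [[320.0, 313.0], [320.2, 310.6], [283.7, 213.2], [283.7, 210.7]]
0.1 [[320.3, 311.0], [320.7, 308.5], [283.8, 211.2], [283.9, 208.6]]
0.2 [[321.3, 306.9], [322.2, 304.3], [284.2, 206.9], [284.7, 204.2]]
0.3 [[323.1, 302.6], [324.4, 299.8], [285.3, 202.5], [286.2, 199.8]]
[319 312]
272 gggggggggggg.RRRRggggggggggggggggggggggggggggggggggggggggggggggggggggggggggggggggggggggg......................
274 ggggggggggggRRRRR.ggggggggggggggggggggggggggggggggggggggggggggggggggggggggggggggggggggggg.....................
276 gggggggggggg.RRRRRgggggggggggggggggggggggggggggggggggggggggggggggggggggggggggggggggggggggg....................
278 gggggggggggg.RRRRRRgggggggggggggggggggggggggggggggggggggggggggggggggggggggggggggggggggggggg...................
280 ggggggg...RRRRRRRRRRgggggggggggggggggggggggggggggggggggggggggggggggggggggggggggggggggggggggg..................
282 ggg.......RRRRRRRRRR.gggggggggggggggggggggggggggggggggggggggggggggggggggggggggggggggggggggggg.................
284 gggg.......RRRRRRRRRRggggggggggggggggggggggggggggggg
[... 2233 characters left out ...]
..........
324 .........................RRRRRRRRRRRRRRRRRRRRRRRRRRRRRRRRRRRRRRRRRRRRRRRRRRR..................................
326 ..........................RRRRRRRRRRRRRRRRRRRRRRRRRRRRRRRRRRRRRRRRRRRR........................................
328 ...........................RRRRRRRRRRRRRRRRRRRRRRRRRRRRRRRRRRRRR..............................................
330 ...........................RRRRRRRRRRRRRRRRRRRRRRRRRRRRRRR....................................................
332 ............................RRRRRRRRRRRRRRRRRRRRRRRR..........................................................
334 .............................RRRRRRRRRRRRRRRRR................................................................
```

The lid is still about 0.1 rad open, judging by its corner row at 309 against 315 when shut, so the fingertips reach less far than assumed. I'll keep pressing down slowly until the force turns firm.

>>> {"op": "apply_moves", "data": {"delta_pos": [[0,0,0.2],[0,0,0.2],[0,0,0]], "twist": [0,0,0]}}

```text
t: 20.65
tool_pos: [0.544, -0.1622, 0.1069]
orientation: [0.085, -3.14, -0.0]
force: [0.4, -0.4, 0.0]
opening: 0.0002
gripper_force: 0.0
```

>>> {"op": "apply_moves", "data": {"delta_pos": [[0,0,0.2],[0,0,0.1],[0,0,0]], "twist": [0,0,0]}}

```text
t: 21.02
tool_pos: [0.5441, -0.1622, 0.104]
orientation: [0.085, -3.14, -0.0]
force: [0.1, 0.1, 0.4]
opening: 0.0004
gripper_force: 0.0
```

```bash
python3 - <<'E'
from h import *
from fit import T,lidpt,clpt
p=[.561,-.161,.054]
def asc(c,x0,x1,y0,y1,dx,dy):
    im=cv2.blur(c['frame'],(dx,dy)).astype(int)
    for v in range(y0,y1,dy):
        s=''
        for u in range(x0,x1,dx):
            r,g,b=im[v,u]; m=max(r,g,b)
            s+='R' if r>1.9*g else 'o' if r>1.35*g else 'y' if r>1.15*b and m>60 else ('#' if m<35 else '+' if m<75 else '-' if m<130 else ' ')
        print(v,s)
c=cam('side'); print('side'); asc(c,255,400,160,325,2,4)
w=cam('wrist'); print('wrist'); asc(w,90,550,70,320,5,9)
print(np.round(proj(w,[T(p,lidpt(t,128,y,8)) for t in(0,.15) for y in(-126,126)])),np.round(proj(w,[T(p,lidpt(0,0,y,8)) for y in(-126,126)])))
E
```

```text
side
160 yyyyyyyyyoyy+++++++oRoyyyyyyyyyyyyyyyyyyyyyyyyyyyyyyyyy++ooooooRooooyyooo
164 yoyyoyyyyoyy+++++++++yyyyyyyyyyyyyyyyyyyyyyyyyyyyyyoooooooooooooooyooyyoo
168 yyyoyyoyyyyy-----y+++yyyyyyyyyyyyyyyyyyyyyyyyyyyyyyyooooooy --RRR--ooooyo
172 yooyyyoyyy         ++yyyyyyyyyyyyyyyyyyyyyyyyyyyyyyyyyyyyy-  oRRRooRRRooy
176 +ooyyyyy+          +++yyyyyyyyyyyyyyyyyyyyyyyyyyoyyyyyyoyyyyyooRRRRRRoooo
180 ++++++++++-      -+++y+yyyyyyyyyyyyyyyyyyyyyyyyooooyyyyyyyyy+oooooooooooo
184 ++++++++++++-----++++++++yyyyyyyyyyyyyyyyyyy+++yoooooyyyyoooooooooooooooo
188 y++++++++y-++++++--y++++++++++yyyyyyyyyy+++++++++yooyyyyoooooooooooooRoyo
192 oy+++++++yyyyyyyyyyyyyyy++++++yyyyyyyyy++++++yyy++yooyyyyyoyoooooooooooyy
196 yoy+++++++yyyyyyyyyyyy+yyy++##+++++++++++++yyy  yooooooyyyyyyooo-----yyyy
200 yooy++++++++------++++--+yyyyy+++++++++yyyyyyyyyyyooooooyyyyyyooRRo -oooo
204 oyooy++++++++++++++++++--+yyyyyyyyyyyyyyyyyyyyyyooooooooooyoyooRRRoooRRRo
208 yyyyoy+++++++++++++++++++++yyyyyyyyyyyyyyyyyyyooyyoooooooooyoooRRRRRRRRRo
212 oyyyyoy++++++++y-------+++++yyyyyyyyyyyyyyyy- yoooooyoooooooooooooooooooy
216
[... 4278 characters left out ...]
                               yyyy+++
268 yyyyyyyy                              -yyyyyyy+yyyyyy+                              yyyyy+++
277 yyyyyyyy                  -+++++++++++##+#+++y++#++#+#++++++++++++-                 yyyy++++
286 yyyyyyyyy                -###################y+y##################+                 yyyy++++
295 yyyyyyyyy               +###################+yyy####################-              yyyyy++++
304 yyyyyyyyy--------------+####################+yyy#####################--------------yyyyy++++
313 ----------------------++++++++++++++++++++++yyyy+++++++++++++++++++++++---------------------
[[106. 173.]
 [534. 173.]
 [ 82. 185.]
 [558. 185.]] [[144. 349.]
 [495. 349.]]
```

>>> {"op": "apply_moves", "data": {"delta_pos": [[0,0,0.1],[0,0,0.1],[0,0,0]], "twist": [0,0,0]}}

```text
t: 21.5
tool_pos: [0.5441, -0.1621, 0.102]
orientation: [0.085, -3.14, -0.0]
force: [0.3, -0.6, 0.1]
opening: 0.0003
gripper_force: 0.0
```

```bash
python3 - <<'E'
from h import *
from fit import T,lidpt,clpt
p=[.561,-.161,.054]
c=cam('scene')
print({th:np.round(proj(c,[T(p,lidpt(th,128,y,8)) for y in(-126,126)]),1).tolist() for th in(0,.12,.3)}, 'back',np.round(proj(c,[T(p,lidpt(0,0,y,h)) for y in(-126,126) for h in (0,8)]),1).tolist())
im=c['frame'].astype(int)
for v in range(128,205,2):
    s=''
    for u in range(195,335,1):
        r,g,b=im[v,u]; m=max(r,g,b)
        s+='R' if r>1.9*g else 'o' if r>1.3*g else 'y' if r>1.15*b and m>60 else ('#' if m<35 else '+' if m<75 else '-' if m<130 else ' ')
    print(v,s)
E
```

```text
{0: [[216.2, 149.4], [312.7, 161.0]], 0.12: [[214.9, 145.9], [312.5, 157.6]], 0.3: [[212.6, 141.7], [312.1, 153.4]]} back [[201.9, 190.4], [201.2, 188.4], [304.2, 203.6], [304.1, 201.7]]
128 ooooooooooooooooooooo+o+++++o+++o#ooyyyyyyyyyyy+o+ooooooo+oooooo+yyy++##+###++yooooooooooo+++++++oo+++yooooooooooooooooooooooooooooooooooooo
130 ooooooooooooooooooo+++o+++++oo++o+y+yyyyyyyyyyyyyyyyyyyyyyyyyyyyooo#+++++o+oo+++++++++++++++++++y-++++oooooooooooooooooooooooooooooooooooooo
132 oooooooooooooooooo++++++++++++o#ooooooyyyyyyyyyoo+yyyyyyyyyyyyyy+o#o+o++o#oooo++ooo+oo#o++++++++++++++oooooooooooooooooooooooooooooooooooooo
134 oooooooooooooooooy+-++++++++++#ooooooo+yyyyyyyyyyyyyyyyyyyyyyyyyyoy++++oyooo++--yyyyoyo++++++++++++++ooooooooooooooooooooooooooooooooooooooo
136 oooooooooooooooo+++++++++++++++++####o+yyyyyyyyyyyyyyy#+yyyyyyyyyo#++o+++++y+++++++++++++++++++++++++ooooooooooooooooooooooooooooooooooooooo
138 oooooooooooooooo+++++++++++++++ooo+o++++yyyyyyyyyyyyyyyyyyyyyyyyy++++#+++oooooooooooooo+++++++++++++oooooooooooooooooooooooooooooooooooooooo
140 oooooooooooooooo#o+++++++y++ooooooo+oo#
[... 4041 characters left out ...]
oo+------                   ooooRRooo++++++++------   - ----------------------------------yRRRRooooooooooooooooooooooooo
198 oooooooooRRRRRRRRRRRRRRRRRRRRRRRRRRRoy-------                   ooooRRooo+++++++---------  -------------------RRRRoooooooooooooooooooooooooo
200 ooooooooooRRRRRRRRRRRRRRRRRRRRRRRRRRRRRRRRRRRRRRRRRRoy+------                   ooooRRRoR+++++++-------    ---RRRRoooooooooooooooooooooooooo
202 oooooooooooRRRRRRRRRRRRRRRRRRRRRRRRRRRRRRRRRRRRRRRRRRRRRRRRRRRRRRRRooo+------                   ooooRRRoo++++oRRRRoooooooooooooooooooooooooo
204 ooooooooooooRRRRRRRRRRRRRRRRRRRRRRRRRRRRRRRRRRRRRRRRRRRRRRRRRRRRRRRRRRRRRRRRRRRRRRoooy+------        RRRRRRRRRRRRooooooooooooooooooooooooooo
```

```bash
python3 - <<'E'
from h import *
from fit import T,lidpt
import pickle
p=[.561,-.161,.054]
c=cam('scene');s=robot.read_state();tp=s['tool_pos']; w=cam('wrist')
for a in (0,.008,.016,.025): print(a,proj(c,tp-[0,0,a]).round(1),proj(w,tp-[0,0,a]).round(1), proj(c,tp+[.0075,0,-a]).round(1))
im=c['frame'].astype(int)
for v in range(156,188,2): print(v,' '.join('%3d'%im[v,u].max() for u in range(244,276,2)))
C=pickle.load(open('c0.pkl','rb'))['scene']['frame'].astype(int)
# label colours at start
for v in range(176,194,3): print(v,[C[v,u].tolist() for u in range(232,264,6)])
print([im[v,262].tolist() for v in range(164,186,3)],[im[v,247].tolist() for v in range(164,186,3)])
E
```

```text
0 [[259.4 167.6]] [[319.4 251.7]] [[258.6 169.9]]
0.008 [[259.7 169.7]] [[319.4 246. ]] [[258.9 171.9]]
0.016 [[260.  171.7]] [[319.4 240.7]] [[259.2 174. ]]
0.025 [[260.4 174. ]] [[319.3 235.2]] [[259.5 176.3]]
156  84  91  86  88  89  55  35  37  33  31  33  95  73  66  41  62
158  78  78  83  83  87  90  49  91  90  90  63  86  85  75  88 129
160  80  82  79  83  87  88  71  90  88  82  57  82  80  80  78  75
162  82  81  80  82  87  87  86  61  88  86  57  82 139 125  74  79
164  77  80  79  84  90  85  84  64  84  85  59  77 132 125 125 127
166  83  80  81  61  63  87  86  40  82  86  68  81 134 124 123 124
168  78  79  83  28  49  90  90  29  89  88  74  33  37 111 123 125
170  83  82  81  34  31  57  94  50  89  92  50  46  39 135 124 125
172  82  80  64  27  39  39  24  34  61  32  35  40  41  79  73 132
174  76  82  40  36  40  44  40  39  33  33  46  48  58 134  79  74
176  78  81  30  41  42  39  34  40  38  42  43  37  66  75  76  73
178 126  61  36  32  47  46  45  50  47  40  48  43 135 130 130 125
180 129  48  40  41  41  46  44  41  45  48  45  73 127 126 126 123
182 
[... 268 characters left out ...]
, 44], [57, 51, 43]]
179 [[52, 49, 44], [43, 35, 31], [58, 47, 47], [59, 51, 45], [56, 50, 44], [55, 50, 43]]
182 [[57, 51, 45], [37, 23, 14], [37, 29, 21], [44, 32, 25], [37, 20, 13], [49, 43, 35]]
185 [[54, 47, 44], [34, 21, 13], [35, 26, 17], [36, 23, 16], [33, 20, 11], [46, 39, 35]]
188 [[48, 44, 42], [36, 21, 15], [35, 22, 17], [35, 25, 22], [34, 22, 16], [55, 47, 44]]
191 [[57, 47, 44], [57, 50, 47], [43, 35, 30], [34, 19, 16], [35, 26, 18], [57, 49, 44]]
[[85, 81, 67], [83, 75, 65], [92, 83, 72], [40, 31, 25], [42, 32, 29], [42, 36, 32], [42, 37, 30], [120, 117, 112]] [[79, 77, 72], [82, 79, 77], [83, 81, 78], [79, 75, 72], [61, 61, 56], [29, 25, 18], [136, 136, 130], [127, 125, 120]]
```

The scene view puts the visible finger end about 7–8 mm ahead of the TCP, which also explains why the first pass missed. I'll keep pressing in small steps.

>>> {"op": "apply_moves", "data": {"delta_pos": [[0,0,0.1],[0,0,0.1],[0,0,0]], "twist": [0,0,0]}}

```text
t: 22.02
tool_pos: [0.5442, -0.1622, 0.1013]
orientation: [-0.085, 3.14, -0.0]
force: [-4.2, 2.2, 9.0]
opening: 0.0005
gripper_force: 4.7
```

>>> {"op": "apply_moves", "data": {"delta_pos": [[0,0,0.1],[0,0,0.1],[0,0,0]], "twist": [0,0,0]}}

```text
t: 22.4
tool_pos: [0.5442, -0.1622, 0.1011]
orientation: [-0.085, 3.14, -0.001]
force: [-12.4, 5.0, 23.1]
opening: 0.0006
gripper_force: 11.8
```

The lid is firmly seated: it stops dead at TCP 0.1012 while the force builds to 23 N, and the scene and wrist views agree it's shut. Effective fingertip reach is therefore about 5 mm. Now the clamp.

>>> {"op": "apply_moves", "data": {"delta_pos": [[0,0,-1],[0,0,-4],[0,0,-5],[0,0,-5],[0,0,-2],[4.5,0,0],[4.5,0,0],[4.5,0,0]], "twist": [0,0,0,0,0,0,0,0]}}

```text
t: 23.4
tool_pos: [0.4077, -0.1692, 0.2667]
orientation: [0.086, -3.139, -0.001]
force: [0.3, -0.4, 0.8]
opening: 0.0005
gripper_force: 0.0
```

>>> {"op": "apply_moves", "data": {"delta_pos": [[0.5,0,0],[0,0,0],[0,0,0]], "twist": [0,0,0]}}

```text
t: 23.78
tool_pos: [0.405, -0.1697, 0.2678]
orientation: [0.086, -3.14, -0.001]
force: [0.2, -0.2, 0.7]
opening: 0.0001
gripper_force: 0.0
```

```bash
python3 cf.py -155 0 172 1; python3 - <<'E'
from h import *
from fit import *
p=[.561,-.161,.054]
for n in('side','scene','wrist'):
    c=cam(n); im=c['frame'].astype(int); r,g,b=im[...,0],im[...,1],im[...,2]
    uv=proj(c,T(p,clpt(1.78,60,0,0)))[0]; Y,X=np.mgrid[:400,:640]
    m=(r>130)&(g<.62*r)&(b<.25*r)&(abs(X-uv[0])<40)&(abs(Y-uv[1])<40)
    print(n,m.sum(),X[m].mean().round(1),Y[m].mean().round(1),{t:proj(c,T(p,clpt(t,60,0,0)))[0].round(1).tolist() for t in(1.7,1.8,1.9)}, 'lid',{t:proj(c,[T(p,lidpt(t,128,y,8)) for y in(-126,126)]).round(1).tolist() for t in(0,.1)})
    if n=='wrist': 
        for v in range(60,200,6): print(v,''.join('R' if r[v,u]>1.9*g[v,u] else 'y' if r[v,u]>1.15*b[v,u] else '-' for u in range(60,600,6)))
np.set_printoptions(precision=2)
th=np.linspace(1.8,0,17);rr=70
x=-94+rr*np.cos(th)-8*np.sin(th)-7.5;z=104+rr*np.sin(th)+8*np.cos(th)+5
print(np.round(np.c_[th,x,z],1).tolist());print(np.round(np.c_[-np.diff(x),-np.diff(z)]/10,1).tolist())
E
```

```text
from [ 0.405  -0.1697  0.2678] yaw 0.055 tilt z [-0.  0. -1.] 
twist/row 0.001 rows [[-0.1, 0.0, 9.6]]
side 25 271.8 236.6 {1.7: [278.5, 240.1], 1.8: [275.4, 241.3], 1.9: [272.4, 242.7]} lid {0: [[319.9, 312.5], [283.6, 212.8]], 0.1: [[320.7, 308.5], [283.9, 208.6]]}
scene 20 265.4 119.6 {1.7: [264.8, 125.7], 1.8: [265.4, 124.3], 1.9: [266.0, 123.2]} lid {0: [[216.2, 149.4], [312.7, 161.0]], 0.1: [[215.2, 146.5], [312.6, 158.1]]}
wrist 0 nan nan {1.7: [319.3, 253.4], 1.8: [319.3, 247.6], 1.9: [319.3, 241.7]} lid {0: [[219.7, 255.5], [418.4, 255.8]], 0.1: [[216.5, 261.5], [421.7, 261.7]]}
60 yyyyyyyyyyyyyyyyyyyyyyyyyyyyyyyyyyyyyyyyyyyyyyyyyyyyyyyyyyyyyyyyyyyyyyyyyyyyyyyyyyyyyyyyyy
66 yyyyyyyyyyyyyyyyyyyyyyyyyyyyyyyyyyyyyyyyyyyyyyyyyyyyyyyyyyyyyyyyyyyyyyyyyyyyyyyyyyyyyyyyyy
72 yyyyyyyyyyyyyyyyyyyyyyyyyyyyyyyyyyyyyyyyyyyyyyyyyyyyyyyyyyyyyyyyyyyyyyyyyyyyyyyyyyyyyyyyyy
78 yyyyyyyyyyyyyyyyyyyyyyyyyyyyyyyyyyyyyyyyyyyyyyyyyyyyyyyyyyyyyyyyyyyyyyyyyyyyyyyyyyyyyyyyyy
84 yyyyyyyyyyyyyyyyyyyyyyyyyyyyyyyyyyyyyyyyyyyyyyyyyyyyyyyyyyyyyyyyyyyyyyyyyyyyyyyyyyyyyyyyyy
90 yyyyyyyyyyyyyyyyyyyyyyyyyyyyyyyy
[... 1725 characters left out ...]
yyyyyyyyyyyyyyyyyyyyyyyyyyyyyyyyyyyyyyyyyy
[[1.8, -125.2, 175.4], [1.7, -117.6, 177.6], [1.6, -109.8, 179.0], [1.5, -101.9, 179.5], [1.4, -94.0, 179.1], [1.2, -86.2, 177.8], [1.1, -78.5, 175.6], [1.0, -71.2, 172.6], [0.9, -64.3, 168.8], [0.8, -57.8, 164.2], [0.7, -51.8, 159.0], [0.6, -46.6, 153.1], [0.4, -41.9, 146.7], [0.3, -38.1, 139.7], [0.2, -35.0, 132.4], [0.1, -32.8, 124.8], [0.0, -31.5, 117.0]]
[[-0.8, -0.2], [-0.8, -0.1], [-0.8, -0.0], [-0.8, 0.0], [-0.8, 0.1], [-0.8, 0.2], [-0.7, 0.3], [-0.7, 0.4], [-0.6, 0.5], [-0.6, 0.5], [-0.5, 0.6], [-0.5, 0.6], [-0.4, 0.7], [-0.3, 0.7], [-0.2, 0.8], [-0.1, 0.8]]<stdin>:8: RuntimeWarning: Mean of empty slice.
  ret = ret.dtype.type(ret / rcount)
```

>>> {"op": "apply_moves", "data": {"delta_pos": [[0,0,3],[0,0,3],[0,0,2.6],[0,0,1],[0,0,0],[-1,0,0],[-1,0,0],[-0.8,0,0]], "twist": [0,0,0,0,0,0,0,0]}}

```text
t: 24.92
tool_pos: [0.4335, -0.1684, 0.1729]
orientation: [-0.086, 3.14, -0.001]
force: [-2.7, -0.4, 1.3]
opening: 0.0002
gripper_force: 1.7
```

>>> {"op": "apply_moves", "data": {"delta_pos": [[-0.8,0,-0.2],[-0.8,0,-0.1],[-0.8,0,0]], "twist": [0,0,0]}}

```text
t: 25.3
tool_pos: [0.4567, -0.1669, 0.1753]
orientation: [0.085, -3.14, 0.0]
force: [-3.1, 0.7, 3.1]
opening: 0.0005
gripper_force: 1.8
```

```bash
python3 cf.py -101.9 0 177 1
```

```text
from [ 0.4567 -0.1669  0.1753] yaw 0.054 tilt z [-0. -0. -1.] 
twist/row 0.0 rows [[-0.3, 0.0, -0.2]]
```

>>> {"op": "apply_moves", "data": {"delta_pos": [[-0.8,0,0],[-0.8,0,0.1],[-0.8,0,0.2],[-0.8,0,0.3],[-0.7,0,0.4]], "twist": [0,0,0,0,0]}}

```text
t: 25.92
tool_pos: [0.4956, -0.1647, 0.1648]
orientation: [0.085, -3.14, -0.0]
force: [-3.5, 0.3, -0.5]
opening: 0.0003
gripper_force: 1.3
```

```bash
python3 cf.py -57.8 0 164.2 1
```

```text
from [ 0.4956 -0.1647  0.1648] yaw 0.054 tilt z [-0.  0. -1.] 
twist/row 0.0 rows [[-0.8, 0.0, 0.1]]
```

>>> {"op": "apply_moves", "data": {"delta_pos": [[-0.7,0,0.3],[-0.6,0,0.5],[-0.6,0,0.5],[-0.5,0,0.6]], "twist": [0,0,0,0]}}

```text
t: 26.42
tool_pos: [0.5197, -0.1636, 0.146]
orientation: [-0.085, 3.14, -0.0]
force: [-2.1, -0.6, 1.9]
opening: 0.0004
gripper_force: 1.2
```

```bash
python3 cf.py -31.5 0 117 1
```

```text
from [ 0.5197 -0.1636  0.146 ] yaw 0.054 tilt z [ 0.001 -0.    -1.   ] 
twist/row 0.0 rows [[-1.0, 0.0, 2.9]]
```

>>> {"op": "apply_moves", "data": {"delta_pos": [[-0.4,0,0.7],[-0.3,0,0.7],[-0.2,0,0.7],[-0.1,0,0.4],[0,0,0.2],[0,0,0]], "twist": [0,0,0,0,0,0]}}

```text
t: 27.18
tool_pos: [0.5292, -0.1629, 0.1191]
orientation: [-0.085, 3.14, 0.0]
force: [1.3, 0.6, -0.3]
opening: 0.0004
gripper_force: 0.0
```

>>> {"op": "apply_moves", "data": {"delta_pos": [[0,0,0.2],[0,0,0.1],[0,0,0]], "twist": [0,0,0]}}

```text
t: 27.55
tool_pos: [0.5295, -0.163, 0.1172]
orientation: [-0.085, 3.139, -0.0]
force: [-2.7, 1.0, 7.2]
opening: 0.0006
gripper_force: 3.7
```

>>> {"op": "apply_moves", "data": {"delta_pos": [[0,0,0.1],[0,0,0.1],[0,0,0]], "twist": [0,0,0]}}

```text
t: 27.92
tool_pos: [0.5296, -0.163, 0.1169]
orientation: [-0.085, 3.139, -0.001]
force: [-9.6, 4.7, 19.3]
opening: 0.0006
gripper_force: 10.1
```

>>> {"op": "apply_moves", "data": {"delta_pos": [[0,0,-0.3],[0,0,-2],[0,0,-4],[0,0,-5],[0,0,-5],[0,0,0],[0,0,0]], "twist": [0,0,0,0,0,0,0]}}

```text
t: 28.8
tool_pos: [0.5291, -0.163, 0.2774]
orientation: [-0.085, 3.14, -0.0]
force: [0.1, 0.5, -0.7]
opening: 0.0008
gripper_force: 0.0
```

```bash
python3 - <<'E'
from h import *
from fit import *
p=[.561,-.161,.054]
for n in('side','scene'):
    c=cam(n); im=c['frame'].astype(int); r,g,b=im[...,0],im[...,1],im[...,2]
    uv=proj(c,T(p,clpt(0,60,0,7)))[0]; Y,X=np.mgrid[:400,:640]
    m=(r>80)&(g<.7*r)&(g>.3*r)&(b<.35*r)&(abs(X-uv[0])<16)&(abs(Y-uv[1])<16)
    print(n,m.sum(),X[m].mean().round(1),Y[m].mean().round(1),'pred',{t:proj(c,T(p,clpt(t,60,0,5)))[0].round(1).tolist() for t in(0,.1,.3)})
    print('lid',{t:proj(c,[T(p,lidpt(t,128,y,h)) for y in(-126,126) for h in (0,8)]).round(1).tolist() for t in(0,.1)})
    q=proj(c,T(p,(-64,-126,92)))[0].astype(int)
    for v in range(q[1]-14,q[1]+10,2): print(v,''.join('R' if r[v,u]>1.9*g[v,u] else 'y' if r[v,u]>1.2*b[v,u] else '-' for u in range(q[0]-15,q[0]+70)))
E
```

```text
side 255 314.6 250.9 pred {0: [314.3, 249.3], 0.1: [313.9, 247.5], 0.3: [312.1, 244.2]}
lid {0: [[320.0, 314.8], [319.9, 312.5], [283.9, 215.3], [283.6, 212.8]], 0.1: [[320.3, 311.0], [320.7, 308.5], [283.8, 211.2], [283.9, 208.6]]}
299 yyyRRRRRRRy-------------------------------------------------------yyRRRRRRRRRRRRRyyyy
301 yyyRRRRRRRRy-----------------------------------------------yyyRRRRRRRRRRRRRRRRRRRyyyy
303 yyyyRRRRRRRRy----------------------------------------yyyRRRRRRRRRRRRRRRRRRRRRRRRRyyyy
305 yyyyyRRRRRRRy---------------------------------yyyRRRRRRRRRRRRRRRRRRRRRRRRRRRRRRRyyyyy
307 yyyyyyRRRRRRRy--------------------------yyyRRRRRRRRRRRRRRRRRRRRRRRRRRRRRRRRRRRRRyyyyy
309 yyyyyyRRRRRRRRy------------------yyyRRRRRRRRRRRRRRRRRRRRRRRRRRRRRRRRRRRRRRRRRRRyyyyyy
311 yyyyyyyRRRRRRRR------------yyyRRRRRRRRRRRRRRRRRRRRRRRRRRRRRRRRRRRRRRRRRRRRRRRRRyyyyyy
313 yyyyyyyyRRRRRRRy----yyyRRRRRRRRRRRRRRRRRRRRRRRRRRRRRRRRRRRRRRRRRRRRRRRRRRRRRRRRyyyyyy
315 yyyyyyyyRRRRRRRRRRRRRRRRRRRRRRRRRRRRRRRRRRRRRRRRRRRRRRRRRRRRRRRRRRRRRRRRRRRRRRyyyyyyy
317 yyyyyyyyyRRRRRRRRRRRRRRRRRRRRRRRRRRRRRRRRRRRRRRRRRRRR
[... 826 characters left out ...]
yyyyyyyyyyyyyyyyyyyyyyyyyyyyyyyyyyyyyyyyyyyy------------yyyyyyyyyyyyyy
146 yyyyyyyyyyyyyyyyyyyyyyyyyyyyyyyyyyyyyyyyyyyyyyyyyyyyyyyyyyyyy------yyyyyyyyyyyyyyyyyy
148 yyyyyyyyyyyyyyyyyyyyyyyyyyyyyyyyyyyyyyyyyyyyyyyyyyyyyyyyyyy-y------yyyyyyyyyyyyyyyyyy
150 yyyyyyyyyyyyyyyyyyyyyyyyyyyyyyyyyyyyyyyyyyyyyyyyyyyyyyyyyyy-------yyyyyyyyyyyyyyyyyyy
152 yyyyyyyyyyyyyyy----------------yyyyyyyyyyyyyyyyyyyyyyyyyyyy-------yyyyyyyyyyyyyyyyyyy
154 yyyyyyyyyyyyyy----------------------------------yyyyyyyyyyyyyyyyyy-yyyyyyyyyyyyyyyyyy
156 yyyyyyyyyyyyy-------------------------------------------yyyyyyyyyRy--yyyyyyyyyyyyyyyy
158 yyyyyyyyyyyy-------------------------------------------yRRRRRRRRRy----------------yyy
```

The lid corner is at row 314, where a shut lid should be, and the clamp's orange handle matches the fully-down position in both views. The robot is clear of everything, so I'm handing in.

```bash
python3 -c "
from plant import robot
print(robot.close_job())"
```

```text
the job is handed in; nothing more can be done
None
```

I packed the motor upright on the pad with its terminal box along the arrow, about 1 mm off centre by camera fit, then shut the lid and swung the clamp fully down. I handed the job in at about 29 s of the 64 s, with the robot clear; no verdict came back.

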